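# Load the fitting check standard and hold the fluorometer slide at its reading line

## Task

Check the fluorometer: of the three black-capped solid check standards on the bench, take the one that properly fits the round well in the instrument's sample slide and lower it in upright until it stands on the bottom of the well, letting go only then. Then draw the spring-return slide out by its black knob until the line on the slide is level with the line engraved on the deck, and finish while still holding it there, as the slide springs back if it is let go. Leave the other standards and everything else on the bench as they are.

Things in the scene. Friction and masses are not known exactly. Their poses are not given: they have to be found in the camera images.
- reader: fluorometer, fixed on the bench. Origin on the bench below the mid-line of the slide's 50 mm wide open lane; x points to its rear, y to its left, z up. White housing from x = -85 (front) to 110 mm, y = -66 to 148 mm, aluminium deck 70 mm high. Grey light head (tunnel) over the lane, x = -42 to 34 mm, top at 116 mm. Sloping console at y = 67 to 145 mm, rising from 70 mm at the front to 100 mm
- read_line (a point): the reading mark: an engraved black line across the deck on both sides of the lane, just behind the light head; the point is the middle of the line, at deck height (70 mm); axes as the instrument's
- slide (a joint): how far the sample slide is drawn out of the front of the instrument, in m: 0 at rest (loading position), the lines are level at 0.040, stop at 0.050. A spring pulls it back to 0 with 3.6 N at rest and 8.4 N at the reading line. Drawing it moves knob and well together along the instrument's -x
- index_line (a point): middle of the black line across the slide's aluminium carriage, 18 mm behind the axis of the well, 68 mm above the bench; moves with the slide; axes as the instrument's (x to the rear)
- well (a point): centre of the mouth of the round well in the slide's carriage: 26 mm bore with a 3 mm countersink, 40 mm deep, mouth 68 mm above the bench; z up, axes as the instrument's. In the loading position it lies open behind the light head, 26 mm from the head's rear face
- knob (a point): centre of the slide's black pull knob at the front of the instrument, 45 mm above the bench: a barrel 22 mm in diameter and 30 mm long along the instrument's x, with a rim of 29 to 31 mm at each end; 35 mm in front of the front face at rest; it can be pinched from above across the instrument's y
- std_a_mid (a point): centre (half-way up, 35 mm) of the thinnest check standard: a solid white polymer rod 18 mm in diameter, 70 mm tall with its black ribbed cap (top 23 mm, same diameter); stands upright on the bench; z is its axis; too thin, it would stand loose in the well
- std_b_mid (a point): centre (half-way up, 35 mm) of the middle-sized check standard: as the others, 24 mm in diameter, 70 mm tall, 30 to 65 g; z is its axis. It fits the 26 mm well; standing in it, this centre lies 5 mm below the well's mouth and 30 mm of it stick out above the slide, so it must be held by its cap, the tips of the fingers no more than 25 mm below its top
- std_c_mid (a point): centre (half-way up, 35 mm) of the thickest check standard: as the others, 30 mm in diameter, 70 mm tall; z is its axis; too thick to enter the well
- lab_timer: bench timer 62 x 72 x 20 mm, bystander, origin at the centre of its underside
- lab_book: black notebook 210 x 153 x 16 mm, bystander, origin at the centre of its underside
- pen: pen 145 mm long, 9 mm thick, bystander, origin at the centre of its underside
- petri: closed petri dish, 91 mm in diameter, 16 mm high, bystander, origin at the centre of its underside

How it is judged:
By the outcome, as a careful person would: the job done as asked, in the order asked, and still so for the second after the job is handed in, while the arm keeps its last pose, push and grip.
It also fails if it takes over 64 s, if anything falls off the work surface, if the arm or the gripper's body presses on something with over 40 N, if the wrist force passes 120 N, or if a joint passes its speed limit or range.

## Robot

A 6-joint arm with a two-finger parallel gripper is mounted at the origin on a cart in front of the work surface, level with it; the furniture and walls round the work are solid. World frame = base frame: x ahead of the robot, y to its left, z up, the work surface at z = 0. Lengths are in m, angles in rad, forces in N, time in s.
With the tool pointing down it reaches from about 0.35 to 0.85 m from the base axis. Payload 8.1 kg.
Tool frame: the origin (TCP) lies midway between the tips of the shut fingers; the grasp point (between the pads) lies robot.grip_depth behind it (robot.grip_depth is the distance from the TCP to the grasp point, in m); z points along the fingers, y is the line along which they close (so a half turn about z gives the same grasp; the last joint's range is limited). The gripper opens to 93 mm and grips with 3 to 60 N. Pads are 15 mm wide; open, the fingers measure 128 mm over their backs; the gripper's body (75 mm by 188 mm) begins 65 mm behind the grasp point.
Start: joints at [-1.307, 0.13, 1.488, -0, 1.523, -0.085], TCP at [0.205, -0.564, 0.219] pointing down, gripper open.
Joint ranges: [-2.96, 2.96], [-0.89, 2.26], [0.02, 2.5], [-1.34, 4.48], [0, 2.73], [-2.66, 2.66]. Speed limits (rad/s): [2.39, 2.39, 2.79, 3.14, 3.14, 3.14].

## Interface

Orientations are given as a rotation vector (axis times angle).
In Python, from plant import robot gives the robot as it stands.
- The arm moves only by the tool carry_out, never from a script. Its argument "rows" is a list of rows, each a list of 6 numbers: the shift along the tool's x, y, z in m, then the turn, a rotation vector about the tool's x, y, z in degrees. A call has 1 to 12 rows; each row is the pose to reach, as a shift and turn from the pose commanded when the call began, along the tool's axes at that moment; what a row does not reach only later rows make up. A row lasts 1/8 s, in which the tool goes at most 62.5 mm and 10.7 degrees, less where a joint would pass 70% of its speed; a pose out of reach is approached as far as the arm can. A call with a gripper value outside its range is refused whole. "jaw" is the closure in counts, from 0 (fully open) to 255 (shut), set as the call begins (left out, the last holds). The fingers move at their own pace and stop on an object; "force" is the grip in N (left out, the last holds). Time passes only in rows, so rows that repeat a pose let the fingers close. It gives the time, the measured TCP pose, the force, the opening and the grip force at its end, in the units of the state.
- robot.read_state(): the state, without advancing time (a new reading comes with each control period).
- robot.read_camera(name): name is "scene" or "top"; returns the picture (480x640x3 uint8, red, green, blue); there is no depth.
- robot.camera_model(name): a dict with "fx", "fy", "cx", "cy" (pixels), "dist" ([k1, k2, p1, p2, k3] as OpenCV has them; the pictures are not rectified), "R" (3x3) and "t" (3): a world point X has camera coordinates R X + t. Camera axes: x right, y down, z forward; pixel columns grow to the right and rows downward; lengths in m; the calibration is good to about 2 mm. A picture is of the moment at which its call begins. camera_model takes no time and is no camera call.
- robot.close_job(): hands the job in; it is judged then, once.
Trained networks look in the newest picture that a camera, given by its name, has taken for a name from the list of things; names that differ only in an ending like _2 or _b are one class to them, and where a whole thing is asked for, a point or a joint stands for the part that bears it (a point fixed in the world has none). Each returns a list of dicts, best first, with "conf" (0 to 1); they miss things now and then, are a little off and sometimes report something else, mostly with a low value. They report only what shows in the picture. A call takes as long as a camera call.
- robot.outline_of(camera, target): "pixels" (480x640 bool, what is visible of it) and "pixel" ([column, row] in pixels, amid what is visible of it).
The state is a dict: "t": time; "q": joint angles; "dq": joint speeds; "joint_torque": joint torques, N m; "tool_pos": TCP position; "orientation": TCP orientation; "force": force on the tool from outside, world axes, zero at the start; "wrist_torque": the same for the moment, N m; "opening": finger opening in m; "gripper_force": force on a finger pad.
Only numpy, scipy, OpenCV 4.12 (cv2) and the standard library are available. Lean on these libraries where they do the work, as an engineer would, in place of code of your own. Each camera call takes 0.05 s, during which the arm holds its last target. There are 200 camera calls.

## Working session

There is one attempt and no reset: what is moved stays moved. The work goes in short steps, Python scripts to look and compute and a tool call to move; the robot and the scene stay as the last step left them, time stands still between calls to the robot, and variables do not carry over. Pictures are saved under pics/ and viewed, at most 10 in all, crops included, and the job is handed in when it is done.

Besides the shell and the picture viewer there is one more tool, called after "Call:" in YAML: its name, and indented under it one key for each argument. carry_out: Moves the arm, as the interface text tells. Its arguments: {"type":"object","properties":{"rows":{"type":"array"},"jaw":{"type":"number"},"force":{"type":"number"}},"required":["rows"]}

```bash
mkdir -p pics; ls
python3 - <<'E'
from plant import robot
import cv2
for n in("scene","top"):
    cv2.imwrite(f"pics/{n}0.png",robot.read_camera(n)[:,:,::-1])
    m=robot.camera_model(n);print(n,m)
    for k in("std_a_mid","std_b_mid","std_c_mid","knob","reader","well","slide","index_line"):
        try:
            print(k,[(round(d["conf"],2),[round(float(x)) for x in d["pixel"]],int(d["pixels"].sum())) for d in robot.outline_of(n,k)][:5])
        except Exception as e: print(k,e)
s=robot.read_state();print(s,robot.grip_depth)
E
```

```text
pics
scene {'fx': 460.1108786420511, 'fy': 460.1108786420511, 'cx': 324.0646628705607, 'cy': 231.91352686247916, 'dist': array([-0.0304867,  0.       ,  0.       ,  0.       ,  0.       ]), 'R': array([[-0.85686293, -0.51553282,  0.0034388 ],
       [-0.4552866 ,  0.75356518, -0.47418734],
       [ 0.24186777, -0.40787919, -0.88041725]]), 't': array([0.51217801, 0.27569377, 1.23537603])}
std_a_mid [(0.6, [376, 169], 16), (0.6, [277, 248], 362)]
std_b_mid [(0.49, [380, 201], 152)]
std_c_mid [(0.65, [409, 173], 176)]
knob [(0.74, [280, 246], 320)]
reader [(0.92, [280, 268], 6055)]
well [(0.68, [273, 247], 327)]
slide [(0.73, [275, 247], 347)]
index_line [(0.67, [320, 272], 315)]
top {'fx': 472.2994090028528, 'fy': 472.2994090028528, 'cx': 317.23448049361616, 'cy': 237.45858756614072, 'dist': array([-0.11127788,  0.        ,  0.        ,  0.        ,  0.        ]), 'R': array([[-0.08836617, -0.99608339,  0.00305076],
       [-0.97594153,  0.08596563, -0.20036978],
       [ 0.19932274, -0.02068327, -0.97971559]]), 't': array([0.0492546 , 0.57296165, 1.38984764])}
std_a_mid [(0.44, [404, 
[... 281 characters left out ...]
74, 210], 320)]
{'t': 0.9, 'q': array([-1.30738453e+00,  1.30401712e-01,  1.48821661e+00, -1.53361298e-05,
        1.52299489e+00, -8.54061703e-02]), 'dq': array([ 0.00047934,  0.00043726,  0.0004119 , -0.00040749,  0.00085818,
        0.00022865]), 'joint_torque': array([-2.22329559e-04, -5.59757423e+01, -4.92052853e+01,  7.66874989e-02,
        2.27753998e-02, -2.84284920e-05]), 'tool_pos': array([ 0.20508382, -0.56385997,  0.21862506]), 'orientation': array([-3.09391336e+00, -5.45146186e-01,  2.68381837e-05]), 'force': array([-0.30213751,  0.13662062,  0.00949483]), 'wrist_torque': array([ 0.02986565, -0.00761061, -0.05720804]), 'gripper_force': 0.0, 'opening': 0.09294598214505918} 0.0188
```

Run:
```python
import cv2
a=cv2.imread("pics/scene0.png")[130:330,210:450];b=cv2.imread("pics/top0.png")[140:310,190:450]
cv2.imwrite("pics/s1.png",cv2.resize(a,(720,600),interpolation=2))
cv2.imwrite("pics/t1.png",cv2.resize(b,(780,510),interpolation=2))
```

```text
(no output)
```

View pics/s1.png

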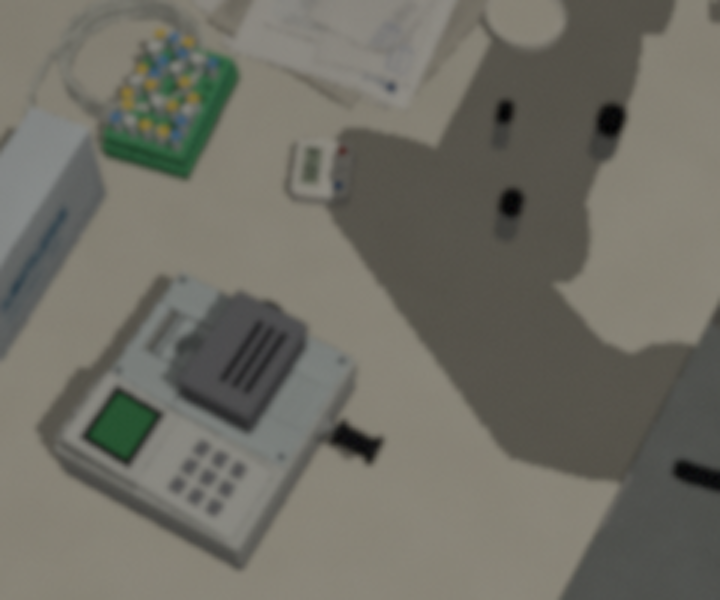

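View pics/t1.png

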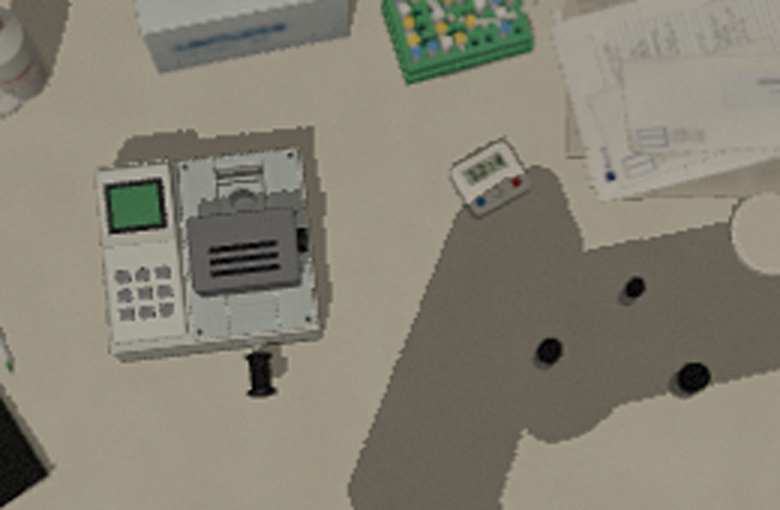

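View pics/scene0.png

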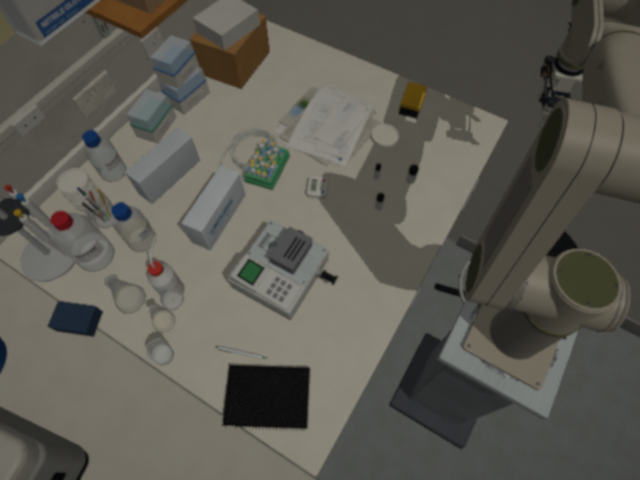

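The crops show the three caps in the top camera at about (401,236) thin, (373,257) middle and (421,266) thick, and in the scene camera at (378,167), (380,198) and (413,170). The knob is at (277,264) in the top camera, and the well lies just behind the grey head at about (271,207). Next I enlarge the reader and triangulate.

```bash
cat > h.py <<'E'
import numpy as np, cv2
from plant import robot
def ray(n,p):
    m=robot.camera_model(n);K=np.array([[m["fx"],0,m["cx"]],[0,m["fy"],m["cy"]],[0,0,1]])
    u=cv2.undistortPoints(np.array([[p]],float),K,m["dist"])[0,0]
    R=m["R"];return -R.T@m["t"],R.T@np.array([u[0],u[1],1])
def at_z(n,p,z):
    c,d=ray(n,p);return c+d*(z-c[2])/d[2]
def proj(n,X):
    m=robot.camera_model(n);K=np.array([[m["fx"],0,m["cx"]],[0,m["fy"],m["cy"]],[0,0,1]])
    return cv2.projectPoints(np.array(X,float).reshape(-1,3),cv2.Rodrigues(m["R"])[0],m["t"],K,m["dist"])[0][:,0]
E
python3 - <<'E'
from h import *
im=cv2.imread("pics/top0.png")
cv2.imwrite("pics/t2.png",cv2.resize(im[178:278,215:305],None,fx=6,fy=6,interpolation=0))
g=im.max(2)
for k,p in dict(a=(401,236),b=(373,257),c=(421,266)).items():
    x0,y0=p[0]-10,p[1]-10
    m=(g[y0:y0+20,x0:x0+20]<45)
    n,l,s,c=cv2.connectedComponentsWithStats(m.astype('uint8'))
    for i in range(1,n):
        if s[i,4]>10: 
            q=c[i]+[x0,y0];print(k,q,s[i],at_z("top",q,.062).round(4))
sc=cv2.imread("pics/scene0.png").max(2)
for k,p in dict(a=(378,167),b=(380,198),c=(413,170)).items():
    x0,y0=p[0]-10,p[1]-10
    w=np.clip(60-sc[y0:y0+20,x0:x0+20].astype(float),0,None);yy,xx=np.mgrid[y0:y0+20,x0:x0+20]
    q=((w*xx).sum()/w.sum(),(w*yy).sum()/w.sum());print(k,q,at_z("scene",q,.062).round(4))
print("knob",at_z("top",(277,264),.045))
E
```

```text
a [401.09677419 235.51612903] [ 7  7  7  6 31] [ 0.5577 -0.2584  0.062 ]
b [372.64150943 256.64150943] [ 6  6  8  8 53] [ 0.5002 -0.1637  0.062 ]
c [420.61445783 265.44578313] [ 5  5 11 10 83] [ 0.4602 -0.3066  0.062 ]
a (np.float64(377.75465587044533), np.float64(167.11093117408907)) [ 0.558  -0.2553  0.062 ]
b (np.float64(379.8943089430894), np.float64(197.41463414634146)) [ 0.5008 -0.1604  0.062 ]
c (np.float64(412.89934289127837), np.float64(169.83064516129033)) [ 0.4605 -0.3025  0.062 ]
knob [0.50591069 0.12833976 0.045     ]
```

View pics/t2.png

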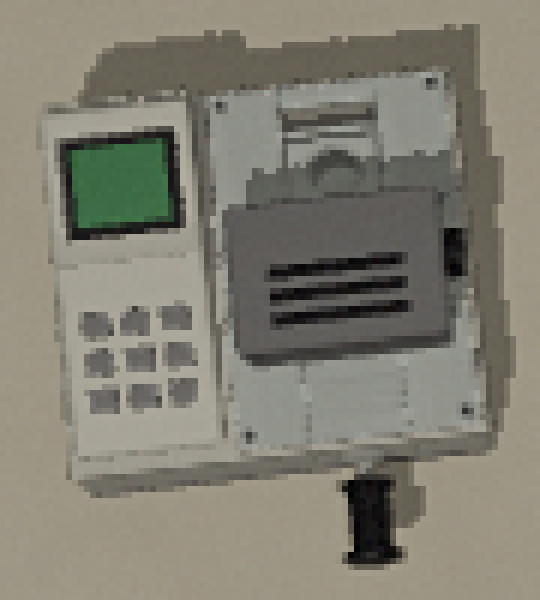

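The enlarged view shows the deck corners at crop (449,69) and (495,437), the console corners at (45,105) and (74,475), the lane edges at the front at (305,440) and (410,432), and the knob centre at (372,520). I fit the reader pose to these.

```bash
cat > fit.py <<'E'
from h import *
from scipy.optimize import least_squares
P=[((-120,0,45),(372,520)),((110,-66,70),(449,69)),((-85,-66,70),(495,435)),((-85,145,70),(74,475)),((110,145,100),(45,105)),((-85,25,70),(304,447)),((-85,-25,70),(410,437)),((-42,25,70),(301,360)),((-42,-25,70),(403,352))]
M=np.array([p[0] for p in P])/1e3; U=np.array([p[1] for p in P])/6+[215,178]-0.5
def W(v,M):
    c,s=np.cos(v[2]),np.sin(v[2]);return np.c_[v[0]+c*M[:,0]-s*M[:,1],v[1]+s*M[:,0]+c*M[:,1],M[:,2]]
r=least_squares(lambda v:(proj("top",W(v,M))-U).ravel(),[.63,.13,0],loss='soft_l1')
if __name__=="__main__":
    v=r.x;print(v,np.degrees(v[2]));print((proj("top",W(v,M))-U).round(2))
    Q=np.array([[.060,0,.068],[-.120,0,.045],[.052,0,.07],[.034,.05,.116],[.034,-.05,.116],[-.042,0,.116]])
    print(W(v,Q).round(4)); q=proj("top",W(v,Q));print(((q-[215,178]+.5)*6).round(),proj("scene",W(v,Q)).round(1))
    S=(cv2.imread("pics/scene0.png")); cv2.imwrite("pics/s2.png",cv2.resize(S[215:325,225:345],None,fx=5,fy=5,interpolation=0))
    import sys
    p2=(proj("scene",W(v,M))-[225,215]+.5)*5;print(p2.round())
E
python3 fit.py
```

```text
[0.62546373 0.13311181 0.0229771 ] 1.316491071296517
[[-0.15  0.02]
 [ 0.56 -1.15]
 [-0.71 -0.78]
 [ 0.14  0.11]
 [-1.38 -2.61]
 [ 1.19  0.49]
 [-0.03  0.36]
 [ 0.42  1.13]
 [-0.23  0.68]]
[[0.6854 0.1345 0.068 ]
 [0.5055 0.1304 0.045 ]
 [0.6775 0.1343 0.07  ]
 [0.6583 0.1839 0.116 ]
 [0.6606 0.0839 0.116 ]
 [0.5835 0.1321 0.116 ]]
[[335. 169.]
 [371. 520.]
 [336. 183.]
 [230. 205.]
 [430. 183.]
 [344. 343.]] [[272.5 243.6]
 [328.4 276.4]
 [274.8 244.6]
 [268.8 254.4]
 [288.7 225.8]
 [303.1 252.5]]
[[520. 310.]
 [229.  17.]
 [524. 168.]
 [324. 485.]
 [  5. 289.]
 [441. 299.]
 [487. 226.]
 [373. 263.]
 [420. 191.]]
```

View pics/s2.png

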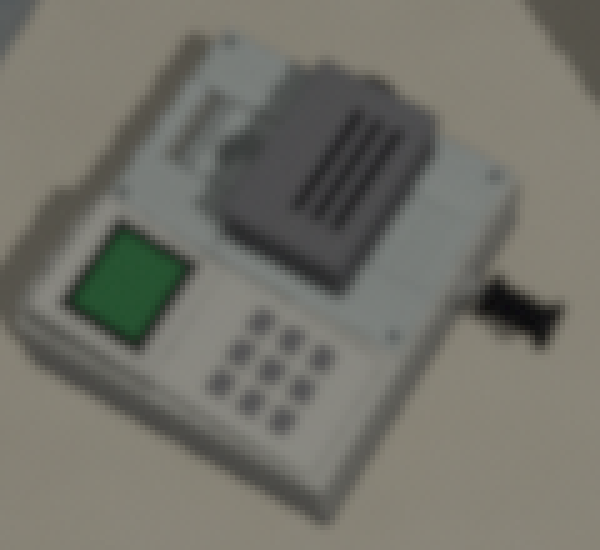

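The scene view agrees with the fit: the knob is at crop (518,310) against a predicted (520,310), and the well at (245,148). I use the four deck screws in both views to refine the yaw and the camera offset.

Run:
```python
from h import *
T=np.array([(220,105),(432,85),(467,410),(249,436),(335,168)])/6+[215,178]-.5
S=np.array([(122,190),(230,41),(495,176),(394,335),(245,148)])/5+[225,215]-.5
z=[.07]*4+[.068]
A=np.array([at_z("top",p,h) for p,h in zip(T,z)]);B=np.array([at_z("scene",p,h) for p,h in zip(S,z)])
print(A.round(4),B.round(4))
for C in(A,B):
    print([round(np.degrees(np.arctan2(*(d[1::-1]))),2) for d in (C[0]-C[3],C[1]-C[2])],[round(np.degrees(np.arctan2(-d[0],d[1])),2) for d in (C[0]-C[1],C[3]-C[2])])
ks=at_z("scene",np.array((518,310))/5+[225,215]-.5,.045);kt=at_z("top",np.array((372,520))/6+[215,178]-.5,.045);print(ks,kt)
# IK/attitude info
from scipy.spatial.transform import Rotation as Ro
print(Ro.from_rotvec(robot.read_state()["orientation"]).as_matrix().round(3))
```

```text
[[0.7246 0.1913 0.07  ]
 [0.7255 0.0811 0.07  ]
 [0.5534 0.0763 0.07  ]
 [0.5498 0.187  0.07  ]
 [0.6862 0.1343 0.068 ]] [[0.7251 0.1918 0.07  ]
 [0.7272 0.0826 0.07  ]
 [0.553  0.0778 0.07  ]
 [0.5504 0.1868 0.07  ]
 [0.6822 0.1343 0.068 ]]
[np.float64(1.41), np.float64(1.6)] [np.float64(0.47), np.float64(1.9)]
[np.float64(1.63), np.float64(1.58)] [np.float64(1.09), np.float64(1.36)]
[0.50617044 0.13096824 0.045     ] [0.50552994 0.12990369 0.045     ]
[[ 0.94   0.342 -0.   ]
 [ 0.342 -0.94   0.   ]
 [-0.    -0.    -1.   ]]
```

Call:
carry_out:
  rows:
    - [0.021,-0.014,0.003,0,0,1]
    - [0.062,-0.042,0.01,0,0,3]
    - [0.11,-0.073,0.018,0,0,5]
    - [0.158,-0.105,0.026,0,0,7]
    - [0.207,-0.138,0.034,0,0,9]
    - [0.257,-0.171,0.042,0,0,11]
    - [0.307,-0.205,0.051,0,0,13.5]
    - [0.357,-0.238,0.059,0,0,16]
    - [0.395,-0.263,0.065,0,0,18]
    - [0.415,-0.277,0.0686,0,0,18.5]
    - [0.415,-0.277,0.0686,0,0,18.5]
    - [0.415,-0.277,0.0686,0,0,18.5]
  jaw: 100
  force: 20

```text
t: 2.4
tool_pos: [0.5002, -0.1623, 0.1502]
orientation: [3.141, 0.041, -0.0]
force: [0.4, 0.4, -0.8]
opening: 0.0564
gripper_force: 0.0
```

Call:
carry_out:
  rows:
    - [0,0,0.02,0,0,0]
    - [0,0,0.045,0,0,0]
    - [0,0,0.07,0,0,0]
    - [0,0,0.09,0,0,0]
    - [0,0,0.1,0,0,0]
    - [0,0,0.103,0,0,0]
    - [0,0,0.103,0,0,0]

```text
t: 3.28
tool_pos: [0.5007, -0.1622, 0.0477]
orientation: [3.141, 0.04, 0.001]
force: [0.4, -0.3, -0.6]
opening: 0.0564
gripper_force: 0.0
```

Call:
carry_out:
  rows:
    - [0,0,0,0,0,0]
    - [0,0,0,0,0,0]
    - [0,0,0,0,0,0]
    - [0,0,0,0,0,0]
    - [0,0,0,0,0,0]
    - [0,0,0,0,0,0]
    - [0,0,0,0,0,0]
  jaw: 255
  force: 20

```text
t: 4.15
tool_pos: [0.5005, -0.1617, 0.0471]
orientation: [-3.141, -0.041, -0.0]
force: [0.0, 0.5, 1.4]
opening: 0.0237
gripper_force: 19.8
```

Call:
carry_out:
  rows:
    - [0,0,-0.01,0,0,0]
    - [0,0,-0.03,0,0,0]
    - [0,0,-0.06,0,0,0]
    - [0,0,-0.09,0,0,0]
    - [0,0,-0.12,0,0,0]
    - [0,0,-0.14,0,0,0]
    - [0,0,-0.15,0,0,0]
    - [0,0,-0.15,0,0,0]

```text
t: 5.15
tool_pos: [0.5006, -0.1618, 0.1973]
orientation: [3.141, 0.041, 0.001]
force: [0.0, -0.3, -0.3]
opening: 0.0237
gripper_force: 19.8
```

Call:
carry_out:
  rows:
    - [0.01,-0.015,0,0,0,0]
    - [0.028,-0.042,0,0,0,0]
    - [0.05,-0.075,0,0,0,0]
    - [0.074,-0.112,0,0,0,0]
    - [0.098,-0.149,0,0,0,0]
    - [0.122,-0.186,0,0,0,0]
    - [0.147,-0.222,0,0,0,0]
    - [0.168,-0.254,0,0,0,0]
    - [0.184,-0.278,0,0,0,0]
    - [0.193,-0.292,0,0,0,0]
    - [0.193,-0.292,0,0,0,0]
    - [0.193,-0.292,0,0,0,0]

```text
t: 6.65
tool_pos: [0.6851, 0.1353, 0.1959]
orientation: [3.141, 0.041, -0.003]
force: [0.9, 0.0, -0.7]
opening: 0.0237
gripper_force: 19.8
```

Run:
```python
from h import *
s=robot.read_state();p=s["tool_pos"];print(p)
ims=[]
for n,zz in(("top",6),("scene",6)):
    I=robot.read_camera(n)[:,:,::-1];cv2.imwrite(f"pics/{n}3.png",I)
    for k in range(4):pass
    ax=proj(n,[p+[0,0,.023],p+[0,0,-.047],[.6857,.135,.068]]);c=ax.mean(0);x,y=int(c[0])-32,int(c[1])-45
    print(n,((ax-[x,y]+.5)*6).round())
    ims.append(cv2.resize(I[y:y+90,x:x+65],None,fx=6,fy=6,interpolation=0))
cv2.imwrite("pics/v3.png",np.hstack(ims))
```

```text
[0.68512025 0.13528301 0.19590618]
top [[182. 234.]
 [198. 276.]
 [214. 319.]]
scene [[181. 193.]
 [198. 273.]
 [215. 355.]]
```

View pics/v3.png

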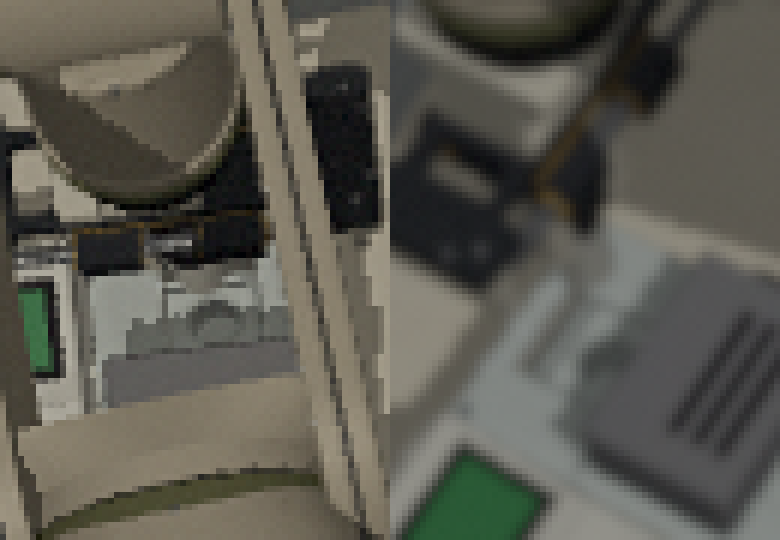

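Top view: the well's rim is at crop (214,316), predicted (214,319). The gripped rod sits below the fingers at (190,270). The rest of the rod is hidden by the fingers, so I lower in stages and watch the force.

Call:
carry_out:
  rows:
    - [0,0,0.01,0,0,0]
    - [0,0,0.03,0,0,0]
    - [0,0,0.05,0,0,0]
    - [0,0,0.063,0,0,0]
    - [0,0,0.07,0,0,0]
    - [0,0,0.074,0,0,0]
    - [0,0,0.074,0,0,0]

```text
t: 7.62
tool_pos: [0.686, 0.1352, 0.1232]
orientation: [-3.141, -0.041, -0.001]
force: [0.5, 0.2, 0.4]
opening: 0.0239
gripper_force: 19.8
```

Run:
```python
from h import *
s=robot.read_state();p=s["tool_pos"];print(p,s["force"])
ims=[]
for n in("top","scene"):
    I=robot.read_camera(n)[:,:,::-1]
    ax=proj(n,[p+[0,0,.023],p+[0,0,-.047],[.6857,.135,.068]]);c=ax[1];x,y=int(c[0])-16,int(c[1])-22
    print(n,((ax-[x,y]+.5)*12).round())
    ims.append(cv2.resize(I[y:y+45,x:x+32],None,fx=12,fy=12,interpolation=0))
v=np.hstack(ims).astype(float);cv2.imwrite("pics/v4.png",np.clip(v*1.6,0,255))
```

```text
[0.68596469 0.13522923 0.12323991] [0.52449988 0.18806094 0.36551553]
top [[180. 204.]
 [207. 280.]
 [211. 290.]]
scene [[178. 131.]
 [209. 275.]
 [214. 291.]][ WARN:0@2.020] global loadsave.cpp:1063 imwrite_ Unsupported depth image for selected encoder is fallbacked to CV_8U.
```

View pics/v4.png

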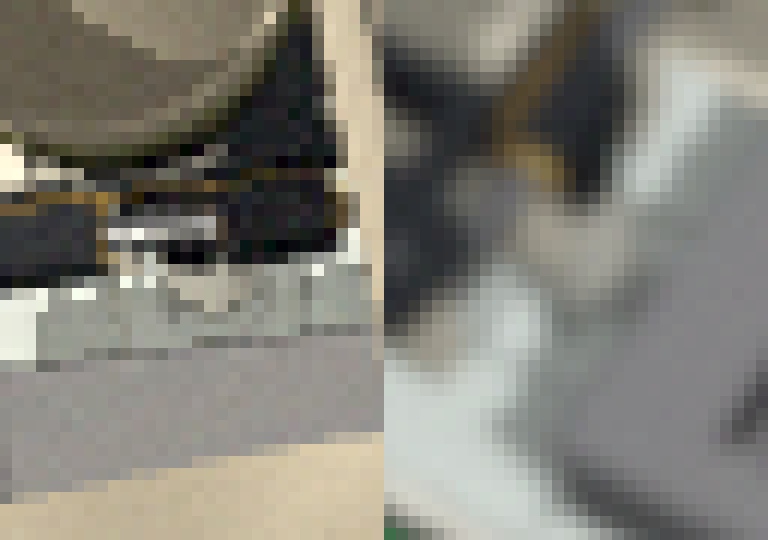

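The rod is over the well: in the top crop its centre column is about 205 and its lower end about row 300, as predicted. I lower in small steps.

Call:
carry_out:
  rows:
    - [0,0,0.004,0,0,0]
    - [0,0,0.008,0,0,0]
    - [0,0,0.012,0,0,0]
    - [0,0,0.016,0,0,0]
    - [0,0,0.016,0,0,0]

```text
t: 8.35
tool_pos: [0.6878, 0.135, 0.1108]
orientation: [3.141, 0.04, 0.008]
force: [-3.1, -1.9, 16.1]
opening: 0.0237
gripper_force: 20.1
```

Call:
carry_out:
  rows:
    - [0,0,-0.004,0,0,0]
    - [0,0,-0.005,0,0,0]
    - [-0.002,0.001,-0.005,0,0,0]
    - [-0.002,0.001,-0.005,0,0,0]

```text
t: 8.85
tool_pos: [0.6835, 0.1342, 0.1115]
orientation: [-3.141, -0.041, 0.001]
force: [-0.1, 1.4, -0.6]
opening: 0.0234
gripper_force: 19.9
```

Call:
carry_out:
  rows:
    - [0,0,0.003,0,0,0]
    - [0,0,0.005,0,0,0]
    - [0,0,0.005,0,0,0]

```text
t: 9.22
tool_pos: [0.6857, 0.1342, 0.1103]
orientation: [-3.141, -0.041, -0.007]
force: [-0.1, 0.2, 13.0]
opening: 0.0235
gripper_force: 20.0
```

Contact came about 5 mm below the mouth with no sideways force, so the rod is on an edge or has slipped. I check the well estimate against the first, unobstructed pictures.

Run:
```python
from h import *
from fit import W
v=[.6258,.1335,.0253]
a=np.linspace(0,2*np.pi,60)
def ring(r):return np.c_[.06+r*np.cos(a),r*np.sin(a),0*a+.068]
L=lambda x,y0,y1,z:np.c_[[x]*20,np.linspace(y0,y1,20),[z]*20]
sets=[(ring(.016),(0,0,255)),(ring(.013),(0,255,0)),(L(.078,-.025,.025,.068),(255,0,0)),(L(.034,-.055,.055,.116),(255,0,255)),(L(.038,-.06,.06,.07),(0,255,255))]
tiles=[]
for n,(x,y) in(("top",(250,188)),("scene",(250,228))):
    I=cv2.imread(f"pics/{n}0.png")[y:y+30,x:x+40].astype(float);I=(I-I.min())*255/np.ptp(I)
    I=np.clip(I*1.1,0,255).astype('uint8');b=cv2.resize(I,None,fx=10,fy=10,interpolation=0);o=b.copy()
    for P,c in sets:
        for q in (proj(n,W(v,P))-[x,y]+.5)*10: cv2.circle(o,tuple(int(t) for t in q),1,c,-1)
    tiles.append(np.hstack([b,o]))
cv2.imwrite("pics/ov.png",np.vstack(tiles))
s=robot.read_state();print(s["tool_pos"],s["force"])
```

```text
[0.68568815 0.13419088 0.11025847] [-0.06895479  0.23964091 13.00875844]
```

View pics/ov.png

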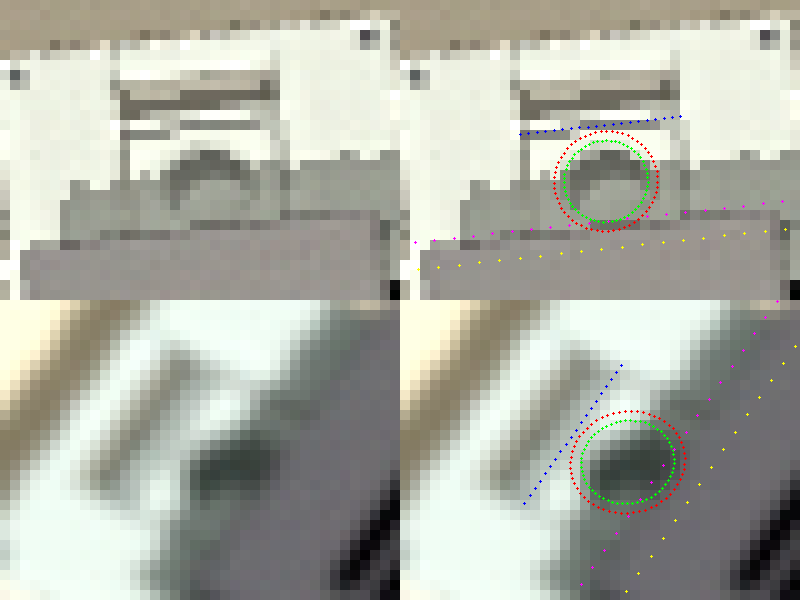

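The overlay shows that the well's rear rim and the head's edge lie about 1 px (2–3 mm) nearer the robot than my model. In the top view the rim is at row 150 against a predicted 140. So I search toward -x with a light press.

Call:
carry_out:
  rows:
    - [0,0,-0.002,0,0,0]
    - [-0.001,0,-0.002,0,0,0]
    - [-0.002,0,-0.002,0,0,0]
    - [-0.002,0,-0.002,0,0,0]

```text
t: 9.72
tool_pos: [0.6836, 0.1339, 0.1107]
orientation: [3.141, 0.041, 0.007]
force: [4.1, -0.3, 6.1]
opening: 0.0236
gripper_force: 20.0
```

Run:
```python
from h import *
for i in range(3):
    s=robot.read_state();print(s["tool_pos"].round(4),s["force"].round(1),s["wrist_torque"].round(2),s["orientation"].round(4),s["opening"])
```

```text
[0.6836 0.1339 0.1107] [ 4.1 -0.3  6.1] [-0.19 -0.79  0.05] [3.1413 0.0406 0.0069] 0.023566875926542354
[0.6836 0.1339 0.1107] [ 4.1 -0.3  6.1] [-0.19 -0.79  0.05] [3.1413 0.0406 0.0069] 0.023566875926542354
[0.6836 0.1339 0.1107] [ 4.1 -0.3  6.1] [-0.19 -0.79  0.05] [3.1413 0.0406 0.0069] 0.023566875926542354
```

Call:
carry_out:
  rows:
    - [0,0,-0.004,0,0,0]
    - [0.001,0,-0.007,0,0,0]
    - [0.0025,0,-0.008,0,0,0]
    - [0.0025,0,-0.008,0,0,0]
    - [0.0025,0,-0.008,0,0,0]

```text
t: 10.35
tool_pos: [0.6841, 0.1341, 0.1167]
orientation: [3.141, 0.041, -0.001]
force: [-0.2, -0.2, -0.8]
opening: 0.0235
gripper_force: 20.0
```

Run:
```python
from h import *
s=robot.read_state();p=s["tool_pos"];print(p.round(4),s["force"].round(1),s["wrist_torque"].round(2))
ims=[]
for n in("top","scene"):
    I=robot.read_camera(n)[:,:,::-1]
    ax=proj(n,[p+[0,0,.023],p,p+[-.012,0,0],p+[0,0,-.047],p+[-.012,0,-.047]]);c=ax[3];x,y=int(c[0])-16,int(c[1])-20
    print(n,((ax-[x,y]+.5)*12).round())
    b=cv2.resize(I[y:y+36,x:x+32],None,fx=12,fy=12,interpolation=2);b=np.clip((b.astype(float)-40)*1.8,0,255).astype('uint8')
    ims.append(b)
cv2.imwrite("pics/v5.png",np.hstack(ims))
```

```text
[0.6841 0.1341 0.1167] [-0.2 -0.2 -0.8] [-0.03 -0.01 -0.06]
top [[176. 182.]
 [185. 208.]
 [188. 254.]
 [203. 258.]
 [206. 303.]]
scene [[179. 109.]
 [189. 157.]
 [234. 182.]
 [209. 251.]
 [252. 275.]]
```

View pics/v5.png

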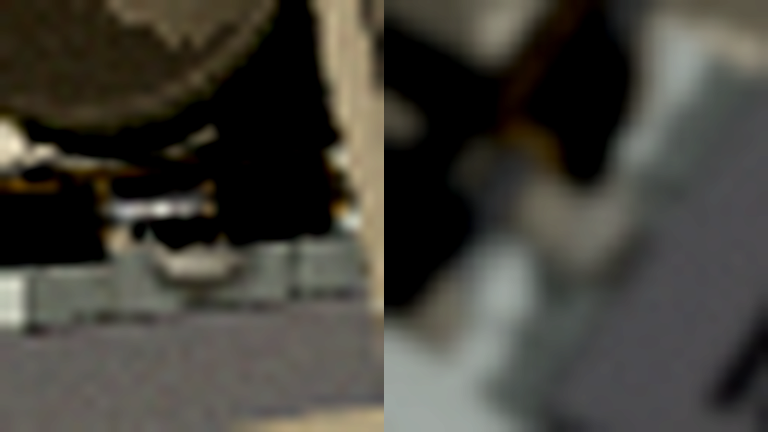

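In the top view the rod's lower front edge is at crop row 282, where an upright rod would be at 303. The rod's foot is therefore about 3–4 mm further to +x than assumed, and the well is 2–3 mm further to -x. I work out the relative offset from the top pictures.

Run:
```python
from h import *
from fit import W
p=robot.read_state()["tool_pos"]
I=robot.read_camera("top");J=cv2.imread("pics/top0.png")[:,:,::-1]
b=proj("top",[p+[0,0,-.047],p+[-.012,0,-.047]]);print("pred bottom, front edge",b.round(2))
x,y=b[1].round().astype(int)
print("rod",x-5,y-8);print(I[y-8:y+5,x-5:x+6].mean(2).astype(int))
w=proj("top",W([.6258,.1335,.0253],np.array([[.06,0,.068],[.073,0,.068],[.076,0,.068]])));print("well c, rims",w.round(2))
x,y=w[0].round().astype(int);print("well",x-7,y-7);print(J[y-7:y+7,x-7:x+8].mean(2).astype(int))
print("mm per px",(at_z("top",w[0]+[0,1],.068)-at_z("top",w[0],.068))*1e3)
```

```text
pred bottom, front edge [[270.38 205.97]
 [270.64 209.71]]
rod 266 202
[[121 147 110 104  83  79  31  19  21  24  23]
 [ 46  29  32  28  22  21  28   9  15  13  11]
 [ 72   2   5   7   8  13  33  15  18  17  11]
 [ 91  81  31  52  80  99  77  52  55  76  88]
 [ 88 108 115 116 113 106 101  91  78  85  97]
 [ 84  78 115 115 114 109  95  72  76  87  97]
 [ 93  70  72  65  66  64  68  72  81  97  98]
 [100  94  90  72  67  71  84  92  93 100  99]
 [100 101  95  76  70  70  73  71  81  72  79]
 [ 75  88  86  90  93  95  93  95  96  94  94]
 [ 92  93  92  92  91  92  91  92  94  93  93]
 [ 95  89  92  92  90  94  94  93  91  93  93]
 [ 93  92  91  91  92  92  92  95  92  91  93]]
well c, rims [[270.11 205.64]
 [269.72 201.61]
 [269.63 200.68]]
well 263 199
[[ 65  90 110 111 116 134 138 154 155 152 152 146 119 114 108]
 [151 150 145 117 112  83  79  83  80  81  84  82  89 114 115]
 [ 80  82  83  85 124 147 147 146 146 146 148 147 148 143 113]
 [146 147 148 148 146 142 124 128 136 137 146 148 148 145 126]
 [151 149 148 142 136 103  94  60  61  77 127 141 151 147 126]
 [150 147 143 131  91  61  65  65  62  64  58  82 120  93  87]
 [146 104 140  82  64  65  65  68  75  70  62  69  83  96  92]
 [ 92  92  91  81  67  69  85  99  97 100  95  78  82  95  92]
 [ 89  97  94  85  74  85 102  98  98  97  97  93  85  99  94]
 [ 90  96  99  93  75  97  97  98  95  95  91  86  96  98  96]
 [ 91  98  99  97  93  95  95  97  94  94  91  93  97  97  94]
 [ 90  99  99  98 101  95  73  67  68  71  67  80  72  77  83]
 [ 70  77  74  73  85  82  90  93  92  94  94  93  91  93  93]
 [ 96  94  93  94  91  93  92  92  90  92  91  91  93  92  92]]
mm per px [-3.19347266  0.21439017  0.        ]
```

Call:
carry_out:
  rows:
    - [0,0,-0.003,0,0,0]
    - [-0.002,0,-0.003,0,0,0]
    - [-0.005,0.001,-0.003,0,0,0]
    - [-0.007,0.0015,-0.003,0,0,0]
    - [-0.007,0.0015,-0.003,0,0,0]
    - [-0.007,0.0015,-0.003,0,0,0]

```text
t: 11.25
tool_pos: [0.6774, 0.1324, 0.1201]
orientation: [3.141, 0.041, 0.0]
force: [0.9, -0.5, -0.7]
opening: 0.0231
gripper_force: 20.0
```

Run:
```python
from h import *
s=robot.read_state();p=s["tool_pos"];print(p.round(4),s["force"].round(1))
I=robot.read_camera("top");print(proj("top",[p+[0,0,-.047],p+[-.012,0,-.047]]).round(2))
print(I[200:214,262:280].mean(2).astype(int))
```

```text
[0.6774 0.1324 0.1201] [ 0.9 -0.5 -0.7]
[[270.97 207.76]
 [271.23 211.52]]
[[ 91  67  45  49  46  36  39  49  32  30  30  30  36  35  27  18  23  18]
 [ 53  58  33  43  45  32  15  14  14  17  36  13  26  15  13  19  23  23]
 [ 35  41  41   6   6  18  35  43  34  52  78  14  23  18  20  23  20  21]
 [ 44  61  46  48  56  68  67  68  73  78  73  21  18  27  19  21  19  17]
 [ 35  78 102 130 115 114 125  96  98  68  33  19  21  19  22  21  19  18]
 [ 32  54  85  49  49  40  28  30  24   6  18  28  19  14  11  15  15   1]
 [ 40  76 110  71  47  53   5   4  12  23  45   8  21  20  12  13  14  24]
 [ 22  62 110 102  70  88  87  76  77  72 104  74  56  74  85 102  92 110]
 [ 36  65 101 100  96  79 113 115 115 113 108  97  77  93 102  98  90 102]
 [ 99  91 101  98  97  90  64  78 109  66  67  68  75  95 101  94  68  80]
 [ 96  93 101  98 100 101  87  51  55  54  62  67  73  76  80  87  88  92]
 [ 67  71  79  76  73  88  85  90  91  95  96  94  95  94  91  94  92  93]
 [ 94  95  94  95  90  93  92  92  93  92  92  91  92  90  91  92  91  92]
 [ 92  92  94  93  91  93  89  94  92  93  93  92  92  94  91  93  93  92]]
```

Call:
carry_out:
  rows:
    - [-0.0015,0.0008,0,0,0,0]
    - [-0.0015,0.0008,0.003,0,0,0]
    - [-0.0015,0.0008,0.006,0,0,0]
    - [-0.0015,0.0008,0.009,0,0,0]
    - [-0.0015,0.0008,0.012,0,0,0]
    - [-0.0015,0.0008,0.012,0,0,0]

```text
t: 12.05
tool_pos: [0.6787, 0.1319, 0.1125]
orientation: [-3.141, -0.041, -0.011]
force: [-0.4, 0.7, 15.7]
opening: 0.0237
gripper_force: 20.0
```

Run:
```python
from h import *
s=robot.read_state();F=s["force"];T=s["wrist_torque"]-[-.03,-.01,-.06];print(s["tool_pos"].round(4),F.round(2),T.round(3))
for h in(.047,.15,.2,.25):
    print(h,"rx",(-h*F[0]-T[1])/F[2],"ry",(T[0]-h*F[1])/F[2])
I=robot.read_camera("top");print(I[200:214,262:280].mean(2).astype(int))
```

```text
[0.6787 0.1319 0.1125] [-0.42  0.74 15.69] [-0.037  0.26   0.043]
0.047 rx -0.01530333778456708 ry -0.004575992903577436
0.15 rx -0.012576788482188555 ry -0.009462937974377625
0.2 rx -0.011253220859674706 ry -0.0118352414068049
0.25 rx -0.00992965323716086 ry -0.014207544839232176
[[ 31   0   1  21  28  39  43  60  61  38  13  13  20  31  31  26  29  31]
 [ 70  72  79  62  57  37  38  35  37  49  38  27  17  23  15  22  20  21]
 [ 53  69  53   8  11  16  13  21  12  21  47  18  17  13  22  26  25  23]
 [ 47  89  62  31  33  43  48  42  52  63  68  29  20  12  26  18  24  17]
 [ 33  51  66  69  72  80  89 103 136 131 101  28  20  17  24  23  19  23]
 [ 37  78 141 107  92  79  65  69  84  41  50  29  20  16  20  16  16  19]
 [ 31  48  80  77  29  45   9   0   8  12  17  38  19  18   2   7  10   7]
 [ 26  51  97 105  61  81  58  36  15  47  41  57  17  34  42  60  52  66]
 [ 15  33  84 102  99  83 114 122 123 120 115 103  75  86 102 101  96 104]
 [ 82  72 102 100  96  89  73  81 114  67  66  69  71  80 101  94  68  81]
 [ 94  93 100 100 100  97  79  53  50  55  62  66  75  76  79  85  87  90]
 [ 69  71  79  76  74  91  85  89  94  94  97  95  96  92  91  93  93  92]
 [ 93  97  94  96  92  93  93  94  91  93  92  92  91  90  94  92  91  91]
 [ 92  91  92  93  92  90  89  90  92  92  92  93  92  92  93  90  90  92]]
```

The wrist moment puts the contact under the rod's front edge, about 12 mm toward -x, so that was an overshoot. I go back half way.

Call:
carry_out:
  rows:
    - [0,0,-0.005,0,0,0]
    - [0.002,0,-0.008,0,0,0]
    - [0.004,-0.001,-0.008,0,0,0]
    - [0.004,-0.001,-0.006,0,0,0]
    - [0.004,-0.001,-0.003,0,0,0]
    - [0.004,-0.001,0,0,0,0]
    - [0.004,-0.001,0,0,0,0]

```text
t: 12.98
tool_pos: [0.682, 0.1329, 0.1114]
orientation: [-3.141, -0.041, -0.009]
force: [-1.2, -0.5, 13.2]
opening: 0.0233
gripper_force: 20.0
```

```bash
cat > ft.py <<'E'
from h import *
s=robot.read_state();F=s["force"];T=s["wrist_torque"]-[-.03,-.01,-.06];print(s["tool_pos"].round(4),F.round(2),T.round(3))
for h in(.047,.2):
    print(h,"rx",(-h*F[0]-T[1])/F[2],"ry",(T[0]-h*F[1])/F[2])
E
python3 ft.py
```

```text
[0.682  0.1329 0.1114] [-1.25 -0.49 13.19] [-0.068  0.218  0.079]
0.047 rx -0.012097982814710577 ry -0.003382699180164885
0.2 rx 0.0023745353574416254 ry 0.002350270765662233
```

Call:
carry_out:
  rows:
    - [0,0,-0.003,0,0,0]
    - [0,0,-0.003,0,0,0]
    - [0,-0.001,-0.003,0,0,0]
    - [0,-0.002,-0.003,0,0,0]
    - [0,-0.002,-0.001,0,0,0]
    - [0,-0.002,-0.001,0,0,0]
  force: 40

```text
t: 13.72
tool_pos: [0.6811, 0.1339, 0.1115]
orientation: [3.14, 0.04, 0.005]
force: [-1.3, -3.9, 12.4]
opening: 0.0231
gripper_force: 40.0
```

```bash
python3 ft.py
```

```text
[0.6811 0.1339 0.1115] [-1.35 -3.95 12.38] [-0.866  0.504  0.093]
0.047 rx -0.03560016643073759 ry -0.05497814134509326
0.2 rx -0.01892090178979127 ry -0.006181655192428491
```

Reviewing all the contacts: the x force was +4 N when dragging at x = .6836 and -3 N at .6878. The contact is highest at .6787 and lowest near .6857. The centre is therefore near x = .6855, y = .133, with the rod slipped up slightly in the grip. I try there with the firmer grip.

Call:
carry_out:
  rows:
    - [0,0,-0.005,0,0,0]
    - [0.002,0.001,-0.008,0,0,0]
    - [0.005,0.0017,-0.008,0,0,0]
    - [0.005,0.0017,-0.006,0,0,0]
    - [0.005,0.0017,-0.003,0,0,0]
    - [0.005,0.0017,0,0,0,0]
    - [0.005,0.0017,0,0,0,0]

```text
t: 14.6
tool_pos: [0.6855, 0.1333, 0.1111]
orientation: [-3.141, -0.041, -0.003]
force: [-3.3, -1.4, 10.0]
opening: 0.0235
gripper_force: 40.0
```

```bash
python3 ft.py
```

```text
[0.6855 0.1333 0.1111] [-3.27 -1.37 10.  ] [-0.171  0.821  0.075]
0.047 rx -0.06680718928934615 ry -0.01064315927362162
0.2 rx -0.01683779546718774 ry 0.010399301361750218
```

Call:
carry_out:
  rows:
    - [0,0,-0.004,0,0,0]
    - [-0.001,0,-0.006,0,0,0]
    - [-0.0025,0.0005,-0.006,0,0,0]
    - [-0.0025,0.0005,-0.005,0,0,0]
    - [-0.0025,0.0005,-0.003,0,0,0]
    - [-0.0025,0.0005,-0.001,0,0,0]
    - [-0.0025,0.0005,-0.001,0,0,0]

```text
t: 15.48
tool_pos: [0.6829, 0.1326, 0.1115]
orientation: [-3.141, -0.041, -0.002]
force: [-2.8, -0.8, 7.7]
opening: 0.0233
gripper_force: 40.0
```

```bash
python3 ft.py
```

```text
[0.6829 0.1326 0.1115] [-2.84 -0.83  7.71] [-0.122  0.63   0.042]
0.047 rx -0.06440450073091429 ry -0.010678158543230877
0.2 rx -0.008100884252756076 ry 0.005873746543699845
```

Run:
```python
from h import *
p=robot.read_state()["tool_pos"]
a=np.linspace(0,2*np.pi,60)
ring=lambda c,r,z:np.c_[c[0]+r*np.cos(a),c[1]+r*np.sin(a),0*a+z]
tiles=[]
for n,(x,y) in(("top",(252,188)),("scene",(252,225))):
    I=robot.read_camera(n)[:,:,::-1][y:y+30,x:x+40].astype(float)
    I=255*np.clip((I-5)/150,0,1)**.7
    b=cv2.resize(I.astype('uint8'),None,fx=10,fy=10,interpolation=2);o=b.copy()
    for P,c in((ring(p,.012,p[2]-.0435),(0,0,255)),(ring(p,.012,p[2]),(0,255,0)),(ring(p,.012,p[2]+.0265),(255,0,0)),(ring((.683,.1333),.013,.066),(0,255,255))):
        for q in (proj(n,P)-[x,y]+.5)*10: cv2.circle(o,tuple(int(t) for t in q),1,c,-1)
    tiles.append(np.hstack([b,o]))
cv2.imwrite("pics/last.png",np.vstack(tiles))
```

```text
(no output)
```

View pics/last.png

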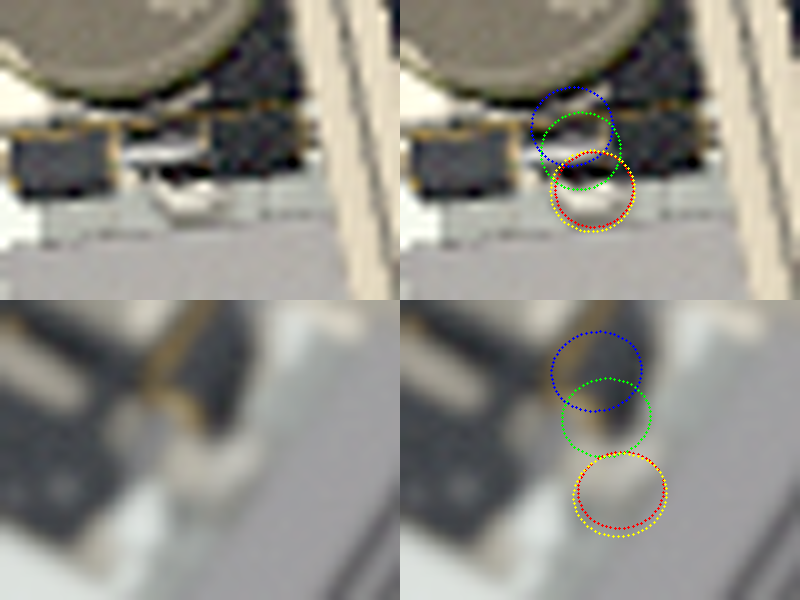

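The last picture shows the rod's foot on the mouth roughly where predicted, but it does not enter, and the grip has slipped about 3.5 mm. I take the rod back to its free place on the bench, stand it up, and regrasp it squarely.

Call:
carry_out:
  rows:
    - [0,0,-0.03,0,0,0]
    - [0,0,-0.07,0,0,0]
    - [0,0,-0.09,0,0,0]
    - [-0.03,0.046,-0.09,0,0,0]
    - [-0.06,0.092,-0.09,0,0,0]
    - [-0.09,0.138,-0.09,0,0,0]
    - [-0.12,0.184,-0.09,0,0,0]
    - [-0.15,0.229,-0.09,0,0,0]
    - [-0.175,0.267,-0.09,0,0,0]
    - [-0.19,0.29,-0.09,0,0,0]
    - [-0.19,0.29,-0.06,0,0,0]
    - [-0.19,0.29,-0.03,0,0,0]

```text
t: 17.08
tool_pos: [0.4998, -0.1628, 0.1392]
orientation: [3.141, 0.039, 0.001]
force: [-0.4, -0.3, -0.2]
opening: 0.0232
gripper_force: 40.0
```

Call:
carry_out:
  rows:
    - [0,0,0.03,0,0,0]
    - [0,0,0.06,0,0,0]
    - [0,0,0.08,0,0,0]
    - [0,0,0.086,0,0,0]
    - [0,0,0.09,0,0,0]
    - [0,0,0.092,0,0,0]
    - [0,0,0.094,0,0,0]
    - [0,0,0.094,0,0,0]

```text
t: 18.08
tool_pos: [0.5002, -0.1623, 0.0464]
orientation: [3.141, 0.041, 0.001]
force: [-1.0, -0.6, -0.8]
opening: 0.023
gripper_force: 40.0
```

```bash
python3 ft.py
```

```text
[ 0.5002 -0.1623  0.0464] [-0.97 -0.59 -0.77] [ 0.018  0.029 -0.021]
0.047 rx -0.02220489999852228 ry -0.059294528351568135
0.2 rx -0.21601586452500066 ry -0.17657930921457038
```

Call:
carry_out:
  rows:
    - [0,0,0.001,0,0,0]
    - [0,0,0.002,0,0,0]
    - [0,0,0.002,0,0,0]

```text
t: 18.45
tool_pos: [0.5003, -0.1624, 0.0446]
orientation: [3.141, 0.041, 0.001]
force: [-1.3, -0.5, 4.9]
opening: 0.0233
gripper_force: 40.0
```

Call:
carry_out:
  rows:
    - [0,0,0.001,0,0,0]
    - [0,0,0.0015,0,0,0]
    - [0,0,0.0015,0,0,0]

```text
t: 18.82
tool_pos: [0.5008, -0.1625, 0.0444]
orientation: [3.141, 0.041, 0.002]
force: [-3.8, 2.5, 15.0]
opening: 0.0232
gripper_force: 40.0
```

```bash
python3 ft.py
```

```text
[ 0.5008 -0.1625  0.0444] [-3.78  2.5  15.03] [0.6   1.013 0.09 ]
0.047 rx -0.05555463715777798 ry 0.03208851055357018
0.2 rx -0.01706840162453196 ry 0.00669646090748914
```

The bench contact gives 44.6 mm below the tips, a slip of 2.4 mm, and the front edge touches first. So the rod was tilted in the grip. I release it on the bench so it stands upright.

Call:
carry_out:
  rows:
    - [0,0,-0.0015,0,0,0]
    - [0,0,-0.0015,0,0,0]

```text
t: 19.08
tool_pos: [0.5003, -0.1624, 0.0445]
orientation: [3.141, 0.041, 0.001]
force: [-1.5, 0.3, 6.1]
opening: 0.0234
gripper_force: 40.0
```

Call:
carry_out:
  rows:
    - [0,0,0,0,0,0]
    - [0,0,0,0,0,0]
    - [0,0,0,0,0,0]
    - [0,0,-0.04,0,0,0]
    - [0,0,-0.08,0,0,0]
    - [0,0.05,-0.1,0,0,0]
    - [0,0.1,-0.1,0,0,0]
    - [0,0.13,-0.1,0,0,0]
    - [0,0.13,-0.1,0,0,0]
  jaw: 100

```text
t: 20.2
tool_pos: [0.5028, -0.2941, 0.1437]
orientation: [3.141, 0.036, -0.001]
force: [-0.6, -0.4, -0.9]
opening: 0.0569
gripper_force: 0.0
```

Run:
```python
from h import *
print(robot.read_state()["tool_pos"])
for n,q in(("top",(372.6,256.6)),("scene",(380,198))):
    I=robot.read_camera(n);J=cv2.imread(f"pics/{n}0.png")[:,:,::-1]
    x,y=int(q[0])-7,int(q[1])-6
    for A in(I,J):
        a=A[y-2:y+14,x:x+15].max(2).astype(float);w=np.clip(60-a,0,None);w[11:]=0
        yy,xx=np.mgrid[0:16,0:15];c=((w*xx).sum()/w.sum()+x,(w*yy).sum()/w.sum()+y-2);print(n,np.round(c,2),at_z(n,c,.062).round(4),w.sum())
    print(I[y-2:y+14,x:x+15].mean(2).astype(int))
```

```text
[ 0.5028256  -0.29408502  0.1436825 ]
top [372.55 256.78] [ 0.4998 -0.1634  0.062 ] 1051.0
top [372.75 255.73] [ 0.503  -0.1643  0.062 ] 1849.0
[[ 94  97  95  97  98  97  97  98  96  96  97  97  94  95  93]
 [ 95  97  95  98  96  99  95  95  97  95  95  97  95  93  95]
 [ 95  98  98  96  97  96  96  96  97  96  97  95  93  95  93]
 [ 98  96  95  97  96  97  96  97  96  94  95  94  94  94  94]
 [ 98  98  96  96  97  93  98  95  96  93  95  96  95  97  96]
 [ 96  97  96  97  99  96  97  96  97  98  93  96  96  95  95]
 [ 98  97  96  97  97  97  97  99  98  98  98  99  96  95  96]
 [ 95  99  95  96 100  90  41   2  10  20  66  98  97  95  97]
 [ 98  97  99  98  87  39  11  12  10  10  16  64  99  96  94]
 [ 97  96  99  93  63   2   9  12  17   5   7  34  75  97  95]
 [ 96  95  99  84  12   9  12  14  15  16  14  35  73  97  96]
 [ 97  96  92  58   1  12  14   9  18  14  11  24  69  98  97]
 [ 96  96  84  52   9  10  17  17  12  16   4  50  87  97  95]
 [ 97  92  77  58  32   7  13  12  17  12  23  69  99  95  96]
 [ 99  91  77  68  65  42  13  15  14  23  71 100  98  95  95]
 [ 97  97  
[... 471 characters left out ...]
4 125]
 [ 82  82  81  82  80  73  60  43  35  33  40  53  73  97 117]
 [ 81  82  81  82  79  67  48  29  15  14  18  25  48  81 109]
 [ 82  81  82  82  77  63  41  18  12  10  10  14  34  70 104]
 [ 82  82  81  81  76  59  35  18   9   8   8  10  28  64 101]
 [ 82  81  82  81  75  58  33  14  10   8  11  10  30  65 102]
 [ 82  82  81  81  74  58  31  11   8   7   4  13  33  68 101]
 [ 83  83  83  81  74  56  32  12   9  10  10  18  42  69  92]
 [ 82  82  82  81  72  57  37  23  12  14  21  35  54  73  86]
 [ 83  82  82  78  71  59  49  39  33  31  38  50  66  77  83]
 [ 83  83  81  78  70  63  58  55  50  52  55  62  72  80  83]
 [ 83  83  81  76  69  64  61  61  62  61  63  68  76  80  82]]
```

The rod now stands about 6 mm nearer the robot than the TCP was at release. So its foot had been pushed to -x in the grip by the first contact, which explains the failed tries. I measure it properly and regrasp.

```bash
cat > rod.py <<'E'
from h import *
for n,th,win in(("top",45,(362,245,388,275)),("scene",40,(366,184,398,216))):
    I=robot.read_camera(n);J=cv2.imread(f"pics/{n}0.png")[:,:,::-1]
    x,y,X,Y=win
    for A in(J,I):
        m=(A[y:Y,x:X].max(2)<th).astype('uint8');k,l,s,c=cv2.connectedComponentsWithStats(m)
        i=1+s[1:,4].argmax();q=c[i]+[x,y];print(n,q.round(2),s[i],at_z(n,q,.062).round(4))
E
python3 rod.py
```

```text
top [372.64 256.64] [ 7  8  8  8 53] [ 0.5002 -0.1637  0.062 ]
top [372.22 258.3 ] [ 7  9  8  9 50] [ 0.4953 -0.1619  0.062 ]
scene [379.9  197.31] [11  9  7  9 49] [ 0.5009 -0.1608  0.062 ]
scene [381.53 199.22] [13 11  6  9 45] [ 0.4936 -0.1573  0.062 ]
```

Call:
carry_out:
  rows:
    - [-0.001,-0.03,0,0,0,0]
    - [-0.002,-0.07,0,0,0,0]
    - [-0.004,-0.11,0,0,0,0]
    - [-0.005,-0.134,0,0,0,0]
    - [-0.005,-0.134,0,0,0,0]
    - [-0.005,-0.134,0,0,0,0]

```text
t: 21.15
tool_pos: [0.495, -0.1583, 0.1442]
orientation: [3.141, 0.042, 0.001]
force: [-0.0, 0.9, 0.1]
opening: 0.0561
gripper_force: 0.0
```

Call:
carry_out:
  rows:
    - [-0.0005,0.001,0.02,0,0,0]
    - [-0.0005,0.001,0.05,0,0,0]
    - [-0.0005,0.001,0.075,0,0,0]
    - [-0.0005,0.001,0.09,0,0,0]
    - [-0.0005,0.001,0.095,0,0,0]
    - [-0.0005,0.001,0.095,0,0,0]

```text
t: 21.9
tool_pos: [0.4946, -0.1597, 0.0494]
orientation: [3.141, 0.04, 0.0]
force: [0.3, 0.2, -0.2]
opening: 0.0567
gripper_force: 0.0
```

Call:
carry_out:
  rows:
    - [0,0,0,0,0,0]
    - [0,0,0,0,0,0]
    - [0,0,0,0,0,0]
    - [0,0,0,0,0,0]
    - [0,0,0,0,0,0]
    - [0,0,0,0,0,0]
  jaw: 255
  force: 50

```text
t: 22.65
tool_pos: [0.4945, -0.1593, 0.0492]
orientation: [-3.141, -0.041, -0.0]
force: [-0.2, 0.8, 1.4]
opening: 0.0231
gripper_force: 49.6
```

```bash
python3 ft.py
```

```text
[ 0.4945 -0.1593  0.0492] [-0.23  0.83  1.4 ] [ 0.25  -0.001  0.056]
0.047 rx 0.00873945576570099 ry 0.15019864330814822
0.2 rx 0.034015887343134044 ry 0.05985045271418998
```

Call:
carry_out:
  rows:
    - [0,0,-0.01,0,0,0]
    - [0,0,-0.04,0,0,0]
    - [0,0,-0.08,0,0,0]
    - [0,0,-0.12,0,0,0]
    - [0.01,-0.015,-0.14,0,0,0]
    - [0.03,-0.044,-0.146,0,0,0]
    - [0.058,-0.085,-0.146,0,0,0]
    - [0.09,-0.132,-0.146,0,0,0]
    - [0.122,-0.179,-0.146,0,0,0]
    - [0.152,-0.223,-0.146,0,0,0]
    - [0.178,-0.261,-0.146,0,0,0]
    - [0.1956,-0.2867,-0.146,0,0,0]

```text
t: 24.15
tool_pos: [0.6826, 0.1358, 0.1936]
orientation: [-3.141, -0.044, 0.003]
force: [-0.7, -0.2, -0.3]
opening: 0.0231
gripper_force: 49.6
```

Call:
carry_out:
  rows:
    - [0,0,0,0,0,0]
    - [0,0,0.02,0,0,0]
    - [0,0,0.045,0,0,0]
    - [0,0,0.06,0,0,0]
    - [0,0,0.07,0,0,0]
    - [0,0,0.073,0,0,0]
    - [0,0,0.073,0,0,0]
    - [0,0,0.073,0,0,0]

```text
t: 25.15
tool_pos: [0.6831, 0.1324, 0.1231]
orientation: [-3.141, -0.041, -0.003]
force: [-0.7, 0.8, -0.2]
opening: 0.0232
gripper_force: 49.6
```

Run:
```python
from h import *
s=robot.read_state();p=s["tool_pos"];print(p.round(4),s["force"].round(1))
I=robot.read_camera("top");print(proj("top",[p+[0,0,-.049],p+[-.012,0,-.049]]).round(2))
print(I[202:214,263:279].mean(2).astype(int))
```

```text
[0.6831 0.1324 0.1231] [-0.7  0.8 -0.2]
[[270.83 205.87]
 [271.09 209.63]]
[[116 121 146 109 107  78  63  64  95  59  18  23  23  21  16  12]
 [ 59  69  44  20  38  24  28  13  15  34  25   8  14  16  10  14]
 [ 86 105  59  74  27   1   2   0   6  14  13  13  11  11  38  51]
 [ 74 110 118  86  83  96  35  55  92 133  76  75  89 105  98  75]
 [ 78  99  94  80  79 108 112 112 109 105  99  89  77  94  92  74]
 [ 95  97  94  86  71  79 111 111 108 105  93  70  83  98  94  83]
 [ 93  97  97  94  77  97  79  65  65  65  65  75  96 100  96  90]
 [ 86 100  99  99  93  99  97  90  80  82  80  94 100 101  93  70]
 [ 91 100  98 101 100  97  76  66  70  71  70  80  72  79  89  86]
 [ 71  81  75  71  85  84  90  94  95  96  92  96  95  92  94  93]
 [ 95  94  95  92  92  92  93  90  90  90  92  93  93  92  93  93]
 [ 92  91  92  91  91  90  91  93  93  91  93  92  92  91  89  92]]
```

The rod's foot is centred between the visible left and right edges of the well (columns 267 and 274, rod centre 271), and the row agrees to about 0.5 mm. I lower it.

Call:
carry_out:
  rows:
    - [-0.0005,0,0.003,0,0,0]
    - [-0.0005,0,0.005,0,0,0]
    - [-0.0005,0,0.007,0,0,0]
    - [-0.0005,0,0.009,0,0,0]
    - [-0.0005,0,0.009,0,0,0]

```text
t: 25.82
tool_pos: [0.6836, 0.1325, 0.1163]
orientation: [-3.141, -0.041, -0.007]
force: [-2.9, -0.3, 13.4]
opening: 0.0233
gripper_force: 49.8
```

```bash
python3 ft.py
```

```text
[0.6836 0.1325 0.1163] [-2.89 -0.33 13.36] [-0.074  0.692  0.038]
0.047 rx -0.04161097597681431 ry -0.0043657156055764675
0.2 rx -0.00852254163416593 ry -0.000631333883261125
```

Contact is on the front edge with y centred, so I shift +x by 2.5 mm.

Call:
carry_out:
  rows:
    - [0,0,-0.004,0,0,0]
    - [0.001,0,-0.006,0,0,0]
    - [0.0025,0,-0.006,0,0,0]
    - [0.0025,0,-0.004,0,0,0]
    - [0.0025,0,-0.002,0,0,0]
    - [0.0025,0,-0.0005,0,0,0]
    - [0.0025,0,-0.0005,0,0,0]

```text
t: 26.7
tool_pos: [0.6858, 0.1325, 0.1163]
orientation: [-3.141, -0.041, -0.005]
force: [-2.9, -0.4, 12.1]
opening: 0.0233
gripper_force: 49.8
```

```bash
python3 ft.py
```

```text
[0.6858 0.1325 0.1163] [-2.93 -0.35 12.07] [-0.123  0.634  0.047]
0.047 rx -0.04114130623208918 ry -0.008832423460995678
0.2 rx -0.004028081698945008 ry -0.0043875733778917505
```

Same contact height after a 2.5 mm shift, so it is on the flat carriage. The rod shows 110 in the shade. The 65-valued rows below it are therefore the well's shaded interior and not the rod, which means the rod must move about 5 mm to -x.

Call:
carry_out:
  rows:
    - [0,0,-0.004,0,0,0]
    - [-0.003,0,-0.006,0,0,0]
    - [-0.007,0,-0.006,0,0,0]
    - [-0.007,0,-0.004,0,0,0]
    - [-0.007,0,-0.002,0,0,0]
    - [-0.007,0,-0.0005,0,0,0]
    - [-0.007,0,-0.0005,0,0,0]

```text
t: 27.58
tool_pos: [0.6787, 0.1323, 0.1166]
orientation: [-3.141, -0.041, -0.005]
force: [-3.9, -1.0, 12.7]
opening: 0.0234
gripper_force: 49.7
```

```bash
python3 ft.py
python3 - <<'E'
from h import *
I=robot.read_camera("top");print(I[202:214,263:279].mean(2).astype(int))
E
```

```text
[0.6787 0.1323 0.1166] [-3.94 -0.98 12.66] [-0.078  0.723  0.07 ]
0.047 rx -0.042449126516158744 ry -0.002479075114839365
0.2 rx 0.0052047565683541585 ry 0.009376122930079191
[[ 61  33   4  11  12  32  44  36  46  58  16  25  22  20  24  16]
 [ 70  52  51  54  67  67  68  71  77  70  17  14  21  21  17  20]
 [ 53 101 131 114 115 141 114  98  77  86  14  18  20  25  24  21]
 [ 54  85  52  50  39  40  45  25  24  27  19  16  14  13  15   7]
 [ 72 113 102  25  37  12  13   7   0   7  15  20  18   5  18   8]
 [ 48 110 108  71  74  58  29  10  48  49  83  59  66  83 102  92]
 [ 66 100  99  95  75  90 117 123 119 114 102  71  78  92  98  93]
 [ 92  97  99 100  92  94  69  66  66  69  70  70  77  97  95  69]
 [ 93 100  99  99 101  96  57  54  55  61  64  73  75  79  84  90]
 [ 70  79  75  74  89  83  90  93  93  96  96  96  93  93  93  92]
 [ 96  94  94  91  93  92  91  92  93  93  93  92  92  92  94  91]
 [ 91  91  92  91  93  90  93  91  91  91  92  90  91  90  93  92]]
```

The dark band moves with the rod, so it is the rod's shaded foot, as on the bench where the shaded side was also 65–70. Its centre is at column 271.5 against 270.7 for the well, so y must be about 2.2 mm larger. The target is (.682, .1346).

Call:
carry_out:
  rows:
    - [0,0,-0.004,0,0,0]
    - [0.002,-0.001,-0.006,0,0,0]
    - [0.004,-0.0021,-0.006,0,0,0]
    - [0.004,-0.0021,-0.004,0,0,0]
    - [0.004,-0.0021,-0.002,0,0,0]
    - [0.004,-0.0021,-0.0005,0,0,0]
    - [0.004,-0.0021,-0.0005,0,0,0]

```text
t: 28.5
tool_pos: [0.6824, 0.1345, 0.1164]
orientation: [-3.141, -0.041, -0.004]
force: [-1.3, 0.8, 8.5]
opening: 0.0232
gripper_force: 49.7
```

```bash
python3 ft.py
```

```text
[0.6824 0.1345 0.1164] [-1.27  0.76  8.54] [-0.035  0.39   0.015]
0.047 rx -0.03863603250742809 ry -0.008242934352895493
0.2 rx -0.015827854460223705 ry -0.021781489532470118
```

```bash
cat > av.py <<'E'
from h import *
import sys
N=int(sys.argv[1]);A=[]
for i in range(N):
    robot.read_camera("top");s=robot.read_state();A.append(np.r_[s["tool_pos"],s["force"],s["wrist_torque"]])
A=np.array(A);print(A.mean(0).round(4),"\nstd",A.std(0).round(3),s["t"])
try: b=np.load("bias.npy")
except: b=np.zeros(6)
if len(sys.argv)>2: np.save("bias.npy",A.mean(0)[3:])
else:
    F=A.mean(0)[3:6]-b[:3];T=A.mean(0)[6:]-b[3:]
    for h in(.19,.2046,.215): print(h,"r mm",1e3*(-h*F[0]-T[1])/F[2],1e3*(T[0]-h*F[1])/F[2])
E
python3 av.py 8
```

```text
[ 0.6824  0.1345  0.1164 -1.0586  0.1832  8.5319 -0.0314  0.3713 -0.0234] 
std [0.    0.    0.    0.623 0.343 0.422 0.038 0.034 0.022] 28.9
0.19 r mm -19.940690649919528 -7.758607627856549
0.2046 r mm -18.129227308524246 -8.0720495491865
0.215 r mm -16.83886985985912 -8.295323246572218
```

Call:
carry_out:
  rows:
    - [0,0,-0.004,0,0,0]
    - [0,0,-0.007,0,0,0]
    - [0,0,-0.007,0,0,0]

```text
t: 29.28
tool_pos: [0.6814, 0.1344, 0.1215]
orientation: [3.141, 0.041, -0.0]
force: [0.5, -0.7, -0.7]
opening: 0.0229
gripper_force: 49.6
```

```bash
python3 av.py 8 bias
python3 - <<'E'
from h import *
I=robot.read_camera("top");print(I[202:214,263:279].mean(2).astype(int))
E
```

```text
[ 0.6813  0.1343  0.1212  0.0346 -0.152  -0.4173  0.0321  0.0163 -0.0067] 
std [0.    0.    0.    0.343 0.199 0.39  0.029 0.027 0.025] 29.675
[[ 66  66  71  76  91 103 130 110  62  21  19  21  14  29  23  20]
 [130 112  93  69  51  56  58  57  46  29  23  15  20  15  14  16]
 [ 79  73  53   8  16  18  25  22  58  17  11   0  13  11   5   6]
 [111 105  45  64   3   3  15   4   8   7  11  23  41  65  60  45]
 [105 103  97  95 111  75  72  69 104 102  96  88  87 100  95  75]
 [ 95  98  96  85  75 111 116 109 108 102  94  76  87 100  96  84]
 [ 92  99  97  90  74  78  75 112 103  65  71  74  97  99  95  90]
 [ 90  99 101  99  94  93  71  64  69  67  73  91  99 100  94  70]
 [ 91  99 102  98 100  97  77  58  58  63  69  81  75  77  86  92]
 [ 72  79  74  73  89  84  90  94  94  94  94  97  94  92  93  90]
 [ 96  95  93  92  93  92  90  93  91  92  91  89  94  91  92  92]
 [ 94  92  91  94  89  91  91  94  92  91  94  93  93  92  93  92]]
```

Averaged with the bias removed, the contact lies at the (-x, -y) edge, so the hole is toward (+x, +y). The picture says the same: the foot is at column 271.1 against 270.7. I shift (+2, +1.3) mm.

Call:
carry_out:
  rows:
    - [0.002,-0.0013,0,0,0,0]
    - [0.002,-0.0013,0.002,0,0,0]
    - [0.002,-0.0013,0.004,0,0,0]
    - [0.002,-0.0013,0.006,0,0,0]
    - [0.002,-0.0013,0.007,0,0,0]
    - [0.002,-0.0013,0.008,0,0,0]

```text
t: 30.48
tool_pos: [0.6835, 0.1357, 0.1137]
orientation: [-3.141, -0.041, -0.001]
force: [-0.0, -0.6, 2.5]
opening: 0.0231
gripper_force: 49.6
```

```bash
python3 av.py 6
```

```text
[ 6.835e-01  1.357e-01  1.138e-01 -1.848e-01  7.000e-02  9.202e-01
  5.620e-02  7.600e-02 -4.000e-04] 
std [0.    0.    0.    0.507 0.523 0.442 0.017 0.035 0.029] 30.775
0.19 r mm -13.411972557931357 -13.557477744025647
0.2046 r mm -11.016260963530486 -15.981351882012095
0.215 r mm -9.309726677107948 -17.707947158386002
```

It has dropped in: foot at .0646 with almost no force. I continue down.

Call:
carry_out:
  rows:
    - [0,0,0.002,0,0,0]
    - [0,0,0.004,0,0,0]
    - [0,0,0.006,0,0,0]
    - [0,0,0.008,0,0,0]
    - [0,0,0.01,0,0,0]
    - [0,0,0.01,0,0,0]

```text
t: 31.52
tool_pos: [0.688, 0.1352, 0.1112]
orientation: [3.141, 0.04, 0.018]
force: [-2.4, -3.5, 28.1]
opening: 0.0234
gripper_force: 50.2
```

```bash
python3 av.py 2
```

```text
[ 0.688   0.1352  0.1112 -1.949  -2.9691 27.8509 -1.0156  0.6125  0.0379] 
std [0.    0.    0.    0.32  0.172 0.309 0.011 0.033 0.017] 31.625
0.19 r mm -7.757243149353179 -18.129154623934
0.2046 r mm -6.732728062031791 -16.674194312617864
0.215 r mm -6.002936492980943 -15.637784227844724
```

Call:
carry_out:
  rows:
    - [0,0,-0.006,0,0,0]
    - [0,0,-0.01,0,0,0]
    - [0.0005,-0.0012,-0.01,0,0,0]
    - [0.0005,-0.0012,-0.009,0,0,0]
    - [0.0005,-0.0012,-0.008,0,0,0]
    - [0.0005,-0.0012,-0.007,0,0,0]
    - [0.0005,-0.0012,-0.007,0,0,0]

```text
t: 32.5
tool_pos: [0.6849, 0.137, 0.1121]
orientation: [-3.141, -0.041, -0.004]
force: [2.9, 0.2, 9.0]
opening: 0.0232
gripper_force: 49.9
```

```bash
python3 av.py 4
```

```text
[ 6.8490e-01  1.3710e-01  1.1210e-01  3.4428e+00 -4.5530e-01  7.8027e+00
 -7.1000e-03 -6.9370e-01  1.2200e-02] 
std [0.    0.    0.    0.651 0.432 0.282 0.027 0.035 0.015] 32.7
0.19 r mm 7.602292921192063 2.246391774193436
0.2046 r mm 1.5488440231727674 2.785074495698942
0.215 r mm -2.76320176719714 3.168793694579577
```

Call:
carry_out:
  rows:
    - [0.0005,0,-0.002,0,0,0]
    - [0.0012,0,-0.002,0,0,0]
    - [0.0012,0,-0.001,0,0,0]
    - [0.0012,0,0,0,0,0]
    - [0.0012,0,0.001,0,0,0]
    - [0.0012,0,0.001,0,0,0]

```text
t: 33.45
tool_pos: [0.6859, 0.1371, 0.1117]
orientation: [-3.141, -0.041, -0.004]
force: [0.2, -0.6, 11.6]
opening: 0.0233
gripper_force: 49.9
```

```bash
python3 av.py 4
```

```text
[ 6.85900e-01  1.37000e-01  1.11700e-01  7.38200e-01 -5.94800e-01
  1.20062e+01 -9.13000e-02 -1.58000e-02 -4.90000e-03] 
std [0.    0.    0.    0.481 0.278 0.261 0.009 0.023 0.029] 33.65
0.19 r mm -8.178794815377447 -3.1602981299817587
0.2046 r mm -9.005681941522571 -2.639981425542552
0.215 r mm -9.594697428639646 -2.26934486895572
```

Call:
carry_out:
  rows:
    - [0.0005,0,-0.002,0,0,0]
    - [0.0015,-0.0004,-0.002,0,0,0]
    - [0.0015,-0.0004,-0.001,0,0,0]
    - [0.0015,-0.0004,0,0,0,0]
    - [0.0015,-0.0004,0.001,0,0,0]
    - [0.0015,-0.0004,0.001,0,0,0]

```text
t: 34.4
tool_pos: [0.6873, 0.1372, 0.1113]
orientation: [3.141, 0.041, 0.003]
force: [-3.1, -2.6, 16.7]
opening: 0.0231
gripper_force: 50.0
```

```bash
python3 av.py 4
```

```text
[ 6.87200e-01  1.37200e-01  1.11300e-01 -2.70570e+00 -2.13750e+00
  1.72749e+01 -3.80400e-01  8.51400e-01  5.30000e-03] 
std [0.    0.    0.    0.533 0.516 0.18  0.007 0.039 0.017] 34.6
0.19 r mm -17.773063299897043 -1.9955587740569383
0.2046 r mm -15.511681674370694 -0.35711736550242507
0.215 r mm -13.90083448906425 0.8099915830569537
```

Call:
carry_out:
  rows:
    - [0,0,-0.006,0,0,0]
    - [-0.002,0.0007,-0.012,0,0,0]
    - [-0.0027,0.0007,-0.0125,0,0,0]
    - [-0.0027,0.0007,-0.0125,0,0,0]

```text
t: 35.1
tool_pos: [0.6834, 0.1366, 0.1204]
orientation: [3.141, 0.041, -0.002]
force: [0.4, -0.2, -1.7]
opening: 0.0231
gripper_force: 49.9
```

Run:
```python
from h import *
s=robot.read_state();p=s["tool_pos"];print(p.round(4),s["force"].round(1),proj("top",[p+[0,0,-.049],p+[-.012,0,-.049]]).round(2))
I=robot.read_camera("top");J=cv2.imread("pics/top0.png")[:,:,::-1]
print(I[203:213,263:279].mean(2).astype(int));print((I[203:213,263:279].mean(2)-J[203:213,263:279].mean(2)).astype(int))
```

```text
[0.6834 0.1366 0.1204] [ 0.4 -0.2 -1.7] [[269.54 206.14]
 [269.8  209.89]]
[[ 36  52  40  38  36  37  24  35  27   7   8   9   4  17  12  11]
 [105  47  79   1  13   5  15  10  11  20  16  14   5  18  16  32]
 [107  83  82  27   0   0  12  39  60  59  69  70  91 105  99  79]
 [ 99  97 100 112 129 105 102 114 105  96  84  75  86  98  91  74]
 [ 94  96  96  98 116 116 113 111 105  95  76  86  87  99  93  85]
 [ 93  99  98  92  75 115 115 112 101  68  72  85  96 100  95  89]
 [ 90 100  99  96  78  63  70  68  67  73  82  96  98  99  95  67]
 [ 89 100 103 100 100  87  52  53  55  62  73  81  73  81  86  88]
 [ 68  79  74  74  89  87  91  95  93  96  95  96  92  93  91  92]
 [ 96  94  94  92  93  94  91  91  93  94  93  93  92  94  91  94]]
[[-114  -96 -107 -104 -100  -66  -70  -25  -34  -69 -118 -131 -146 -130
  -114 -101]
 [ -44  -99  -64 -130  -78  -56  -50  -54  -51  -44  -41  -67 -115  -75
   -71  -63]
 [ -38  -21  -58  -55  -64  -65  -52  -29  -14  -11    7    0    8    8
     6    7]
 [   6    4    9   30   61   36   17   15    7   -3  -11   -3    4    3
    -1    0]
 [   4   -1    2   13   42   31   11   13    7   -2  -21   -7    1    0
     0   -2]
 [   3    3    0    0    0   18   17   14    6  -27  -19   -1    0    1
     0    2]
 [   0    2    0   -1  -15  -32  -25  -29  -26  -21   -9    3    1    2
     1   -1]
 [   0    1    4    1    0   -7  -21  -13  -13   -8    6    0    1    3
     2    1]
 [  -2    2    0    1    4    4    1    2    1    1    1    2    1    0
    -1    0]
 [   0    0    0   -1    1    1   -1   -1    2    2    1    2   -1    2
     0    2]]
```

Call:
carry_out:
  rows:
    - [0.001,0.0006,0,0,0,0]
    - [0.002,0.0012,0.003,0,0,0]
    - [0.002,0.0012,0.006,0,0,0]
    - [0.002,0.0012,0.008,0,0,0]
    - [0.002,0.0012,0.009,0,0,0]
    - [0.002,0.0012,0.009,0,0,0]

```text
t: 35.9
tool_pos: [0.686, 0.1355, 0.1122]
orientation: [-3.141, -0.041, -0.0]
force: [-0.1, 0.9, 0.5]
opening: 0.0232
gripper_force: 49.9
```

```bash
python3 av.py 4
```

```text
[ 0.686   0.1356  0.1122  0.9797  0.8455  0.372   0.1419 -0.1638 -0.0368] 
std [0.    0.    0.    0.328 0.27  0.642 0.028 0.013 0.04 ] 36.1
0.19 r mm 0.6749196609634105 -101.01396345213156
0.2046 r mm -16.808499293741747 -119.46623822497949
0.215 r mm -29.262441562846764 -132.6103243645424
```

Call:
carry_out:
  rows:
    - [0.0004,-0.0004,0.001,0,0,0]
    - [0.0004,-0.0004,0.002,0,0,0]
    - [0.0004,-0.0004,0.003,0,0,0]
    - [0.0004,-0.0004,0.003,0,0,0]

```text
t: 36.6
tool_pos: [0.6872, 0.1358, 0.1115]
orientation: [3.141, 0.041, 0.004]
force: [-3.2, -0.7, 11.4]
opening: 0.0233
gripper_force: 50.0
```

```bash
python3 av.py 4
```

```text
[ 0.6872  0.1358  0.1115 -2.7356 -0.9266 11.5458 -0.2396  0.7168 -0.0297] 
std [0.    0.    0.    0.82  0.49  0.271 0.02  0.038 0.04 ] 36.8
0.19 r mm -14.556173654208596 -10.40877504366241
0.2046 r mm -11.175339645110384 -9.46344261205948
0.215 r mm -8.767074323560974 -8.790055126534106
```

Call:
carry_out:
  rows:
    - [0,0,-0.003,0,0,0]
    - [0.0008,-0.0008,-0.003,0,0,0]
    - [0.0008,-0.0008,-0.0015,0,0,0]
    - [0.0008,-0.0008,0,0,0,0]
    - [0.0008,-0.0008,0,0,0,0]

```text
t: 37.42
tool_pos: [0.6874, 0.1368, 0.1091]
orientation: [-3.141, -0.041, -0.001]
force: [2.1, 0.9, 0.9]
opening: 0.0228
gripper_force: 49.9
```

```bash
python3 av.py 4
```

```text
[ 0.6873  0.1368  0.1088  2.5218  0.4611  1.1779  0.1617 -0.4834 -0.0255] 
std [0.    0.    0.    0.373 0.66  0.39  0.036 0.025 0.02 ] 37.625
0.19 r mm 17.051196007980536 8.232763986392976
0.2046 r mm -5.7128313877188726 2.621256857007716
0.215 r mm -21.928302957258154 -1.375981098170828
```

It is in the bore: Fz 1 N at .1088. I follow the side force slightly toward +x and go down.

Call:
carry_out:
  rows:
    - [0.0009,-0.0003,0,0,0,0]
    - [0.0009,-0.0003,0.002,0,0,0]
    - [0.0009,-0.0003,0.004,0,0,0]
    - [0.0009,-0.0003,0.006,0,0,0]
    - [0.0009,-0.0003,0.006,0,0,0]

```text
t: 38.25
tool_pos: [0.6877, 0.137, 0.1025]
orientation: [3.141, 0.041, -0.001]
force: [0.7, 0.5, -0.3]
opening: 0.0231
gripper_force: 49.9
```

```bash
python3 av.py 2
```

```text
[ 0.6877  0.137   0.1027  0.7296 -0.2342 -0.3495  0.0594 -0.061   0.0131] 
std [0.    0.    0.    0.163 0.216 0.021 0.004 0.038 0.025] 38.35
0.19 r mm -807.2535878375088 633.2125341042604
0.2046 r mm -957.0608492816353 650.9344726870694
0.215 r mm -1063.7728711322457 663.5583193487964
```

Call:
carry_out:
  rows:
    - [0,0,0.003,0,0,0]
    - [0,0,0.006,0,0,0]
    - [0,0,0.009,0,0,0]
    - [0,0,0.012,0,0,0]
    - [0,0,0.015,0,0,0]
    - [0,0,0.018,0,0,0]
    - [0,0,0.02,0,0,0]
    - [0,0,0.02,0,0,0]

```text
t: 39.35
tool_pos: [0.6878, 0.137, 0.0828]
orientation: [3.141, 0.041, -0.0]
force: [-0.7, -0.5, -0.7]
opening: 0.023
gripper_force: 49.9
```

Call:
carry_out:
  rows:
    - [0,0,0.002,0,0,0]
    - [0,0,0.004,0,0,0]
    - [0,0,0.006,0,0,0]
    - [0,0,0.0075,0,0,0]
    - [0,0,0.0075,0,0,0]

```text
t: 39.98
tool_pos: [0.688, 0.137, 0.0759]
orientation: [3.141, 0.041, 0.0]
force: [-0.7, -1.5, 3.9]
opening: 0.023
gripper_force: 49.9
```

It stands on the well bottom (3.9 N at the expected depth). I open the gripper and rise.

Call:
carry_out:
  rows:
    - [0,0,0,0,0,0]
    - [0,0,0,0,0,0]
    - [0,0,0,0,0,0]
    - [0,0,0,0,0,0]
    - [0,0,-0.02,0,0,0]
    - [0,0,-0.05,0,0,0]
    - [0,0,-0.075,0,0,0]
    - [0,0,-0.08,0,0,0]
    - [0,0,-0.08,0,0,0]
  jaw: 120

```text
t: 41.1
tool_pos: [0.6882, 0.1371, 0.1561]
orientation: [-3.141, -0.041, -0.002]
force: [-0.3, 0.0, 0.4]
opening: 0.0492
gripper_force: 0.0
```

Run:
```python
from h import *
s=robot.read_state();print(s["tool_pos"].round(4),s["force"].round(1),s["t"],s["opening"])
I=robot.read_camera("top");d=robot.outline_of("top","std_b_mid");print([(round(x["conf"],2),x["pixel"],int(x["pixels"].sum())) for x in d])
print("expected cap top/mid",proj("top",[[.688,.137,.098],[.688,.137,.075],[.5054,.1304,.045]]).round(1))
print(I[192:212,262:280].mean(2).astype(int))
```

```text
[0.6882 0.1371 0.1561] [-0.3  0.   0.4] 41.1 0.04921500634214996
[]
expected cap top/mid [[268.5 202.4]
 [269.2 204.4]
 [276.3 264.2]]
[[ 42  39  38  18   3   6   2  18  20  23  57  61  23  19  24  19  15  29]
 [ 45  64  79  98 113 112 128 133 155 158 156 121   9  20  25  23  19  25]
 [151 152 155 155 156 157 155 130 131 105 103  72  19  17  20  25  17  18]
 [109 107 110  87  78  55  55  38  45  42  46  48  14  20  23  21  22  15]
 [ 65  70  69  81  89 107 123  40  40  34  27  35  13  20  20  22  20  14]
 [103  90  75  73  59  88  52  63  48  50  52  49  30  20  17  17  10  10]
 [ 59  59  45  53  50  71  70  74  69  71  77  75  42   0  13   2   3   0]
 [ 66  66  92 113 114 113  71  75  85  87 104  99  70  16  36  53  93 123]
 [119 151 152 149 123  88  20  18  14  23  41  56  51  72 124 121 134 149]
 [ 72  83  85  82  15  17  12  17  22  14  28  67 100 110 146 116 130 146]
 [ 99 148 151 146  11  17  18  22  22  17  23  51 113 156 150 127 116 146]
 [ 90 153 151 147  12  17  22  20  25  19  16  34  84 112 151 128 114 146]
 [ 94 149 150 142   4  21  21  24  21  22  17  26  63  87  95  87  96 143]
 [ 88 147 104 145  12  14  21  19  26  14  13  27  63  86  97  92  70  95]
 [ 84  92  96  91  47  14  25  29  30  23  10  31  86  84  97  90  73  96]
 [ 93  92  98  96  84  17  16  10  12   8  15  60  80  87  99  95  86  99]
 [ 85  93  96  98  96  67  16   2   9  32  49  74  86  96  99  96  91 100]
 [ 95  92  99 101 101  89  73  83  81  72  74  83  95 101  99  90  65  81]
 [ 92  90 100  99 101 103  95  69  54  57  73  71  83  74  80  85  88  91]
 [ 67  70  77  74  72  89  84  88  94  94  97  95  95  95  93  93  94  93]]
```

The cap stands in the well at (269,204), as expected. The well was at (.688, .137), so the knob should be 180 mm in front, at (.508, .1324).

Call:
carry_out:
  rows:
    - [-0.02,0,0,0,0,0]
    - [-0.06,0,0,0,0,0]
    - [-0.1,0,0,0,0,0]
    - [-0.14,0,0,0,0,0]
    - [-0.17,0,0,0,0,0]
    - [-0.18,0,0,0,0,0]
    - [-0.18,0,0.03,0,0,0]
    - [-0.18,0,0.07,0,0,0]
    - [-0.18,0,0.1,0,0,0]
    - [-0.18,0,0.12,0,0,0]
    - [-0.18,0,0.129,0,0,0]
    - [-0.18,0,0.129,0,0,0]

```text
t: 42.7
tool_pos: [0.5077, 0.1323, 0.0259]
orientation: [3.141, 0.04, -0.002]
force: [-0.7, 0.1, 0.5]
opening: 0.0493
gripper_force: 0.0
```

Call:
carry_out:
  rows:
    - [0,0,0,0,0,0]
    - [0,0,0,0,0,0]
    - [0,0,0,0,0,0]
    - [0,0,0,0,0,0]
    - [0,0,0,0,0,0]
    - [0,0,0,0,0,0]
  jaw: 255
  force: 50

```text
t: 43.45
tool_pos: [0.5086, 0.1311, 0.0272]
orientation: [3.139, 0.041, 0.002]
force: [-0.7, -6.9, 2.7]
opening: 0.0209
gripper_force: 50.0
```

```bash
python3 av.py 1
```

```text
[ 0.5086  0.1311  0.0272 -0.546  -6.0161  3.6064 -1.1634  0.0304  0.0446] 
std [0. 0. 0. 0. 0. 0. 0. 0. 0.] 43.5
0.19 r mm 23.922208243936144 -20.203126988372528
0.2046 r mm 26.029097628628314 1.075059736922336
0.215 r mm 27.529895546491232 16.232124253570717
```

Call:
carry_out:
  rows:
    - [0,0.001,0,0,0,0]
    - [-0.004,0.001,0,0,0,0]
    - [-0.01,0.001,0,0,0,0]
    - [-0.016,0.001,0,0,0,0]
    - [-0.022,0.001,0,0,0,0]
    - [-0.028,0.001,0,0,0,0]
    - [-0.034,0.001,0,0,0,0]
    - [-0.038,0.001,0,0,0,0]
    - [-0.04,0.001,0,0,0,0]
    - [-0.04,0.001,0,0,0,0]
    - [-0.04,0.001,0,0,0,0]

```text
t: 44.88
tool_pos: [0.4699, 0.13, 0.0273]
orientation: [3.141, 0.041, 0.007]
force: [7.3, -4.7, -3.5]
opening: 0.021
gripper_force: 50.0
```

```bash
python3 av.py 2
python3 - <<'E'
from h import *
I=robot.read_camera("top");print(I[188:216,262:284].mean(2).astype(int))
E
```

```text
[ 0.4699  0.1299  0.0273  8.6123 -4.359  -3.2935 -0.7806 -1.3047  0.0899] 
std [0.    0.    0.    0.357 0.236 0.215 0.005 0.003 0.012] 44.975
0.19 r mm 107.34674836738697 4.646004897510251
0.2046 r mm 150.88823335283172 -16.70900245172282
0.215 r mm 181.90408567123075 -31.92078850871076
[[ 95  94  96  94  94  93  95  93  95  94  94  97  95  97  95  95  94  93
   97  93  95  94]
 [ 96  95  94  94  94  94  94  94  95  94  95  93  96  95  92  94  96  95
   95  91  75  91]
 [ 93  96  95  93  94  92  94  93  94  93  91  74  91  83  94  96 111  96
  113  96  96 100]
 [ 95  91  69  87  78  94 105 127  94 115  97  96  98  99  96  95  94  92
   93  94  92  93]
 [115 107 126 153 138 137 157 146 140  91  94  95  95  96  96  94  94  94
   95  92  91  93]
 [143 140 141 142 141 141 146 145 142  93  94  96  98  99  95  90  94  94
   92  95  92  93]
 [145 144 145 146 147 147 148 151 148 102 101 103  94  89  83  81  92  95
   94  92  93  94]
 [151 152 160 150 145 139 123 116  91  63  66  68  65  66  64  64  96  95
   91  93  94  93]
 [108 107 108 103 102 102 107 107 108 106  67  68  70  69  68  68  9
[... 1092 characters left out ...]
8  55  59  60  61  83  84 102
   97  96  97  97]
 [ 97  76  60  82  91  60  57  60  58  61  60  58  58  56  64  80  79  81
   72  72  62  65]
 [ 93  77  67  83  87  58  54  52  53  53  57  58  57  60  57  56  58  55
   57  54  57  57]
 [ 67  64  62  70  69  59  55  58  55  57  62  61  58  58  57  57  59  59
   58  59  59  58]
 [ 95  93  95  97  92  56  59  59  60  57  59  58  60  59  57  58  58  56
   55  57  61  59]
 [ 91  90  92  91  88  55  57  59  60  60  56  58  58  60  57  60  60  61
   59  59  58  57]
 [ 92  94  93  92  87  57  60  60  58  57  62  59  58  58  59  58  57  58
   60  58  58  57]
 [ 91  92  91  93  89  56  60  59  60  57  60  58  58  58  59  58  61  59
   59  56  58  62]]
```

Call:
carry_out:
  rows:
    - [-0.001,0,0,0,0,0]
    - [-0.0014,0,0,0,0,0]
    - [-0.0014,0,0,0,0,0]
    - [-0.0014,0,0,0,0,0]
    - [-0.0014,0,0,0,0,0]
    - [-0.0014,0,0,0,0,0]

```text
t: 45.78
tool_pos: [0.4686, 0.1299, 0.0273]
orientation: [3.141, 0.041, 0.007]
force: [8.7, -4.0, -4.0]
opening: 0.0207
gripper_force: 50.0
```

```bash
python3 av.py 6
python3 - <<'E'
from h import *
for n in("top","scene"):
    robot.read_camera(n)
    for k in("knob","index_line","std_b_mid"):
        print(n,k,[(round(x["conf"],2),np.round(x["pixel"],1)) for x in robot.outline_of(n,k)][:3])
print(proj("scene",[[.648,.136,.075],[.5054-.04,.1294,.045]]).round(1), proj("top",[[.4654,.1294,.045]]).round(1))
E
```

```text
[ 0.4686  0.1299  0.0273  8.5511 -4.1582 -3.9754 -0.7943 -1.3881  0.061 ] 
std [0.    0.    0.    0.524 0.621 0.362 0.038 0.023 0.033] 46.075
0.19 r mm 60.064872354908914 18.34508193669786
0.2046 r mm 95.01047364978778 1.9064511307785996
0.215 r mm 119.90323073655078 -9.803258484396748
top knob []
top index_line []
top std_b_mid []
scene knob [(0.71, array([237.9, 352.6]))]
scene index_line []
scene std_b_mid [(0.28, array([236.3, 354.6]))]
[[283.2 249.1]
 [341.2 283.2]] [[277.6 277.2]]
```

Displacement is 40.0 mm and the spring reads 8.5 N (8.4 N expected at the line), so I hand in while holding.

```bash
python3 -c "
from plant import robot
print(robot.close_job())"
```

```text
the job is handed in; nothing more can be done
None
```

The 24 mm standard stands on the bottom of the well and the slide is held out at 40.0 mm. I handed the job in at about 46 s. The line position comes from arm travel and the spring force (8.5 N against 8.4 N expected), because I couldn't see the lines, and the first tries at the well missed, so I stood the standard back on the bench, about 6 mm from its original spot, and gripped it again.

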